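# Rub down the panel joint with the seam tool

## Task

Lift the round-nosed seam tool up and off its hook and run its nose along the sunk joint of the white panel, from the end nearer the hooks to the other end, slowly and with light, steady pressure (never over 12 N, a bit over 1 kg) on the strip at the bottom of its groove; how deep the strip sits differs from panel to panel, so feel for it. Then stand the tool nose-down in the steel pot and let go of it. Leave the flat-bladed scraper hanging on its hook and the blue frame and the tape dispenser where they are, and do not knock the pot over.

Things in the scene. Friction and masses are not known exactly. Their poses are not given: they have to be found in the camera images.
- seam_tool: tool hanging nose down by a wire loop, 228 mm long, 0.14 kg. Origin: lowest point of the round nose; z up the tool, x towards the hook's post, y across. Nose ball 12 mm in diameter; shank 8 mm in diameter up to z 80 mm; flat-sided wooden handle 24 (y) x 20 (x) mm from z 80 to 166 mm; above it the loop in the y-z plane, wire 7 mm, opening 31 mm wide and about 50 mm tall
- tool_eye (a point): the peak of the seam tool's loop, on the wire's centre line, 224.5 mm from the nose
- tool_grip (a point): in the seam tool's handle, on its axis, 100 mm above the nose: gripped here across y with the palm tilted back 35 to 45 degrees, the gripper keeps clear of the hook above
- hook_a: stand on which the seam tool hangs, fixed. Origin: on the table below the hook's low point; x points to the post (85 mm behind, 14 mm thick, 310 mm high). Foot x 30 to 140 mm, 100 mm wide, 12 mm high. The 8 mm bar slopes from the post down to the low point, then up to its tip 26 mm in front (-x) and 22 mm higher. The loop must rise 25 to 38 mm before it comes forward over the tip
- hook_a_low (a point): low point of that hook, on the bar's centre line, 280 mm above the table; the loop hangs here
- hook_b: second stand of the same make, on which the scraper hangs; the two may be either way round. Same origin and axes
- scraper: bystander: flat-bladed scraper of the same size with the same handle and loop, hanging on the other stand; steel blade 52 mm wide, 45 mm tall, 4 mm thick instead of a round nose. Origin: middle of the blade's lower edge; axes as for the seam tool
- panel: white panel fixed on the table, 150 mm (x) by 220 mm (y), top face 30 mm high. In the middle of its top a groove runs along y, 160 mm long, 24 mm wide, closed at both ends. A level grey strip is its floor, 6 to 18 mm below the top face (differs each time, not measured); it yields 1 mm per 8 N. Origin: centre of the underside; +y is the end nearer the hooks
- seam_start (a point): level with the panel's top face, over the middle of the groove's width, 12 mm from the groove's end nearer the hooks (the stroke starts below it)
- seam_end (a point): level with the panel's top face, over the middle of the groove's width, 12 mm from the groove's other end (the stroke ends below it)
- pot: loose heavy steel pot (0.8 kg), open at the top, outer radius 34 mm at the rim, wall 4 mm, 72 mm high, inner floor about 5 mm above its underside. Origin: centre of the underside, z up
- frame: bystander: loose blue six-sided tube frame lying flat, 150 x 110 mm, 16 mm high. Origin: centre of its underside
- tape_gun: bystander: loose tape dispenser with a white handle, 190 mm long, 80 mm high. Origin: on the table near its middle; handle along -x
Not all that is in view belongs to the job. Leave any orange look-alike of the seam_tool alone.

How it is judged:
By the outcome, as a careful person would: the job done as asked, in the order asked, and still so for the second after the job is handed in, with the robot touching nothing.
It also fails if it takes over 72 s, if anything falls off the work surface, if the arm or the gripper's body presses on something with over 40 N, if the wrist force passes 120 N, or if a joint passes its speed limit or range.

## Robot

A 6-joint arm with a two-finger parallel gripper is mounted at the origin on the work surface. World frame = base frame: x ahead of the robot, y to its left, z up, the work surface at z = 0. Lengths are in mm, angles in rad, forces in N, time in s.
With the tool pointing down it reaches from about 350 to 875 mm from the base axis. Payload 4.2 kg.
Tool frame: the origin (TCP) lies midway between the tips of the shut fingers; the grasp point (between the pads) lies 19 mm behind it (arm.tcp_to_grasp is the distance from the TCP to the grasp point, in mm); z points along the fingers, y is the line along which they close (so a half turn about z gives the same grasp; the last joint's range is limited). The gripper opens to 85 mm and grips with 20 to 120 N. Pads are 22 mm wide; open, the fingers measure 114 mm over their backs; the gripper's body (76 mm by 85 mm) begins 54 mm behind the grasp point. The pads swing forward as they close: fully open they stand 13 mm farther back than shut.
Start: joints at [1.484, 0.385, 0.008, 0, -1.194, -0.259], TCP at [211.811, 587.993, 231.312] pointing down, gripper open.
Joint ranges: [-3.14, 3.14], [-1.21, 2.06], [-1.07, 1.41], [-3.16, 2.05], [-2.99, -0.16], [-3.1, 3.1]. Speed limits (rad/s): [2.79, 2.79, 3.14, 3.14, 3.14, 3.14].

## Interface

Orientations are given as a unit quaternion [x, y, z, w].
In Python, from bench import arm, get_image gives the robot as it stands.
- The arm moves only by the tool drive_tool, never from a script. Its argument "deltas" is a list of rows, each a list of 2 entries, a list of its own where there are three numbers: the shift along the tool's x, y, z in cm, then the turn, a rotation vector about the tool's x, y, z in degrees. In form: [[[x, y, z], [ax, ay, az]], ...]. A call has 1 to 12 rows; each row shifts and turns the commanded pose from where the row before left it, along the tool's axes as they then stand; what a row does not reach is not made up. A row lasts 1/10 s, in which the tool goes at most 50 mm and 8.59 degrees, less where a joint would pass 70% of its speed; a pose out of reach is approached as far as the arm can. A call with a gripper value outside its range is refused whole. "claw" is the finger opening in cm, from 0 to 8.54, set as the call begins (left out, the last holds). The fingers move at their own pace and stop on an object; the grip force is fixed at half the most. Time passes only in rows, so rows that do not move let the fingers close. It gives the time, the measured TCP pose, the force, the opening and the grip force at its end, in the units of the state.
- arm.read_state(): the state, without advancing time (a new reading comes with each control period).
- get_image(name): name is "scene" or "top" or "wrist"; returns a dict with "img" (400x640x3 uint8, red, green, blue), "fx", "fy", "cx", "cy" (pixels), "eye" and "orientation" of the camera in the world; the wrist camera has in their place "mount" (4x4, takes a point from camera to tool coordinates, whose origin is the TCP and whose axes are the flange's). Camera axes: x right, y down, z forward; pixel columns grow to the right and rows downward; lengths in mm; the calibration is good to about 2 mm. A picture is of the moment at which its call begins: read the wrist's pose just before it. There is no depth.
- arm.job_done(): hands the job in; it is judged then, once.
The state is a dict: "clock": time; "joints": joint angles; "joint_vel": joint speeds; "joint_efforts": joint torques, N m; "position": TCP position; "ee_rot": TCP orientation; "contact_force": force on the tool from outside, world axes, zero at the start; "wrist_torque": the same for the moment, N m; "gripper_width": finger opening in mm; "grasp_force": force on a finger pad.
Only numpy, scipy, OpenCV 4.12 (cv2) and the standard library are available. Lean on these libraries where they do the work, as an engineer would, in place of code of your own. Each camera call takes 0.05 s, during which the arm holds its last target. There are 200 camera calls.

## Working session

There is one attempt and no reset: what is moved stays moved. The work goes in short steps, Python scripts to look and compute and a tool call to move; the robot and the scene stay as the last step left them, time stands still between calls to the robot, and variables do not carry over. Pictures are saved under pics/ and viewed, at most 10 in all, crops included, and the job is handed in when it is done.

Besides the shell and the picture viewer there is one more tool, called after "Request:" as a command line: name --argument value ..., lists and objects as JSON in quotes. drive_tool: Moves the arm, as the interface text tells. Its arguments: {"type":"object","properties":{"deltas":{"type":"array"},"claw":{"type":"number"}},"required":["deltas"]}

```bash
mkdir -p pics; ls; python3 - <<'E'
from bench import arm,get_image
import cv2
for n in("scene","top"):
    d=get_image(n); cv2.imwrite(f"pics/{n}0.png",d["img"][...,::-1])
    print(n,{k:v for k,v in d.items() if k!="img"})
print(arm.read_state())
E
```

```text
pics
scene {'fx': 367.1469366901982, 'fy': 367.1469366901982, 'cx': 320.33857146436293, 'cy': 205.72814227363295, 'eye': array([1143.9371    ,  385.43682392, 1087.44813711]), 'orientation': array([ 0.48226034,  0.81924192, -0.26684534, -0.15830733])}
top {'fx': 389.8744855315866, 'fy': 389.8744855315866, 'cx': 318.1361981833566, 'cy': 197.34418177302453, 'eye': array([ 477.23870798,   82.29189562, 1449.18879328]), 'orientation': array([ 0.71620842, -0.6959862 ,  0.03804552, -0.03465893])}
{'clock': 0.1, 'joints': array([ 1.48360043e+00,  3.85501637e-01,  6.74213673e-03, -4.05826290e-04,
       -1.19400314e+00, -2.58604746e-01]), 'joint_vel': array([-0.00078255, -0.00040878,  0.00316277,  0.00221861,  0.00051224,
       -0.0016566 ]), 'joint_efforts': array([-3.75528344e-06, -3.93322349e+01,  1.88927221e+01,  4.19783235e+00,
       -2.61026958e-03,  5.95421952e-06]), 'position': array([211.65542394, 587.51108017, 230.31407014]), 'ee_rot': array([ 9.85076566e-01, -1.72113790e-01, -1.03755209e-04,  9.95691869e-04]), 'contact_force': array([-0.19052124, -0.20599026, -0.60450567]), 'wrist_torque': array([-0.02961431, -0.01776743,  0.01502698]), 'grasp_force': 0.0, 'gripper_width': 85.14523048381025}
```

View pics/scene0.png

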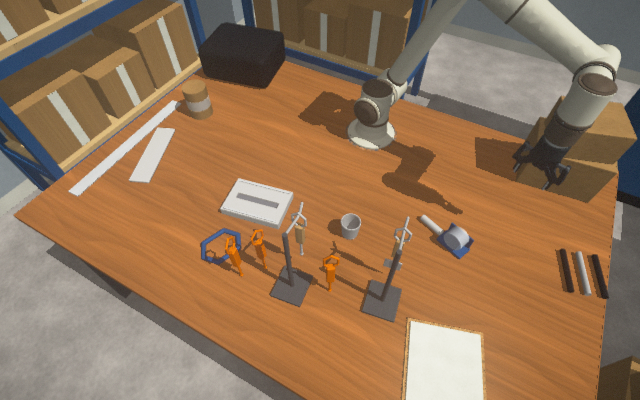

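View pics/top0.png

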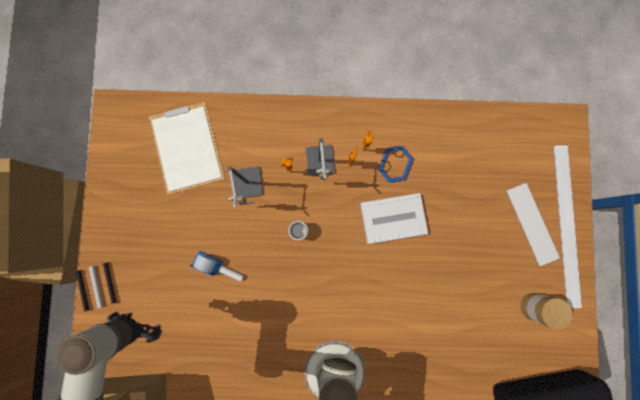

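The scene picture shows two stands (hooks near (302,208) and (405,222)), the panel (257,202), the pot (350,227), the frame (220,245), the tape gun (450,237) and three orange decoys. I'll zoom in on the hooks.

```bash
python3 - <<'E'
import cv2,numpy as np
a=cv2.imread("pics/scene0.png")[180:310,210:430]; b=cv2.imread("pics/top0.png")[130:255,215:435]
z=lambda i:cv2.resize(i,(792,int(i.shape[0]*3.6)),interpolation=cv2.INTER_CUBIC)
cv2.imwrite("pics/zs.png",z(a)); cv2.imwrite("pics/zt.png",z(b))
E
```

```text
(no output)
```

View pics/zs.png

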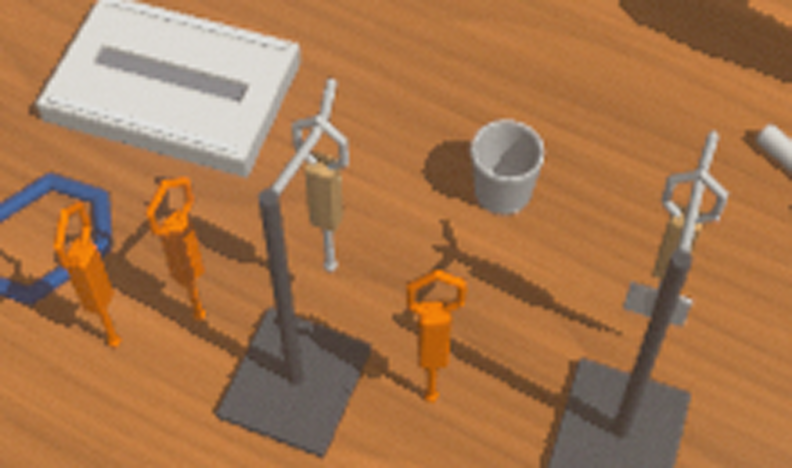

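View pics/zt.png

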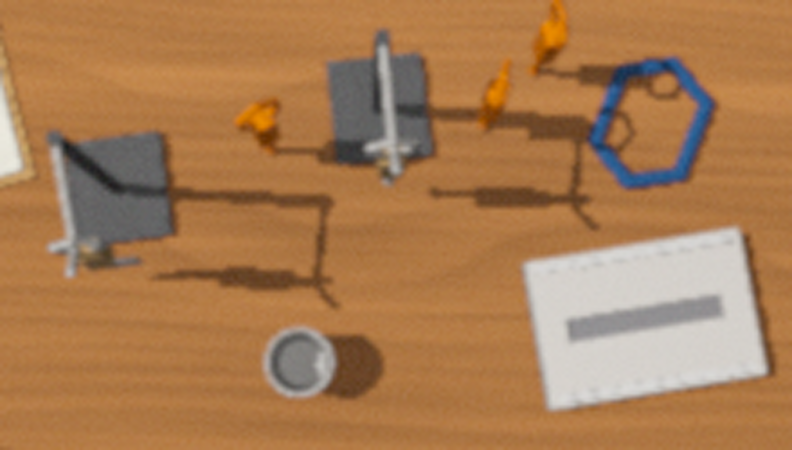

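Crops: the seam tool (round nose at zoom (331,266), hook tip (331,83), post top (270,195)) hangs on the stand next to the panel. The scraper with its blade (657,303) is on the other stand. In the top view, "ahead" is up, so hook x is about world +x. Now the measurements.

```bash
cat > h.py <<'E'
import numpy as np,cv2
from scipy.spatial.transform import Rotation as R
C={"scene":dict(f=367.1469,cx=320.3386,cy=205.7281,eye=np.array([1143.9371,385.43682,1087.44814]),q=[0.48226034,0.81924192,-0.26684534,-0.15830733]),
"top":dict(f=389.8745,cx=318.1362,cy=197.3442,eye=np.array([477.23871,82.2919,1449.18879]),q=[0.71620842,-0.6959862,0.03804552,-0.03465893])}
def ray(n,u,v):
    c=C[n]; d=R.from_quat(c["q"]).apply([(u-c["cx"])/c["f"],(v-c["cy"])/c["f"],1]); return c["eye"],d/np.linalg.norm(d)
def onz(n,u,v,z):
    e,d=ray(n,u,v); return e+d*(z-e[2])/d[2]
def tri(p,q):
    (a,d),(b,g)=ray("scene",*p),ray("top",*q)
    s=np.linalg.lstsq(np.c_[d,-g],b-a,rcond=None)[0]; P,Q=a+d*s[0],b+g*s[1]; return (P+Q)/2,np.linalg.norm(P-Q)
def proj(n,P):
    c=C[n]; p=R.from_quat(c["q"]).inv().apply(np.array(P,float)-c["eye"]); return np.array([c["f"]*p[0]/p[2]+c["cx"],c["f"]*p[1]/p[2]+c["cy"]])
zs=lambda u,v:(210+u/3.6-.4,180+v/3.6-.4)
zt=lambda u,v:(215+u/3.6-.4,130+v/3.6-.4)
E
python3 - <<'E'
from h import *
np.set_printoptions(precision=1,suppress=True)
for n in("scene","top"):
    im=cv2.imread(f"pics/{n}0.png"); hsv=cv2.cvtColor(im,cv2.COLOR_BGR2HSV)
    roi=(215,295,175,230) if n=="scene" else (350,440,185,250)
    m=np.zeros(im.shape[:2],np.uint8); x0,x1,y0,y1=roi
    m[y0:y1,x0:x1]=((hsv[...,1]<40)&(hsv[...,2]>175))[y0:y1,x0:x1]*255
    m=cv2.morphologyEx(m,cv2.MORPH_CLOSE,np.ones((3,3)))
    c=max(cv2.findContours(m,0,2)[0],key=cv2.contourArea)
    if n=="top":
        r=[onz(n,*p,30)[:2] for p in c[:,0]]; rr=cv2.minAreaRect(np.array(r,np.float32)); print("panel top",rr)
    # groove : grey inside
    g=np.zeros_like(m); h=cv2.drawContours(np.zeros_like(m),[cv2.convexHull(c)],0,255,-1); h=cv2.erode(h,np.ones((9,9)))
    g=((h>0)&(hsv[...,2]<175)).astype(np.uint8)
    c=max(cv2.findContours(g,0,2)[0],key=cv2.contourArea)
    print("groove",n,cv2.minAreaRect(np.array([onz(n,*p,30)[:2] for p in c[:,0]],np.float32)))
P={"foot":[onz("top",*zt(*p),12)[:2] for p in((328,62),(425,53),(435,155),(335,165))]}
print(P, np.mean(P["foot"],0))
print("post s/t",onz("scene",*zs(270,192),310),onz("top",*zt(382,36),310),tri(zs(270,192),zt(382,36)))
print("tip s/t",onz("scene",*zs(331,83),302),onz("top",*zt(393,178),302))
print("nose s z=63",onz("scene",*zs(331,266),63),"handle mid z~187",onz("scene",*zs(323,197),186))
print("low s",onz("scene",*zs(322,122),284), onz("top",*zt(389,149),287))
print("pot",onz("scene",*zs(507,150),72),onz("top",*zt(299,361),72))
print("decoy bases",[onz("scene",*zs(*p),0) for p in((432,398),(200,318),(114,344))],[onz("top",*zt(*p),0) for p in((273,152),(485,126),(535,72))])
print("tape", onz("top",209,262,40),onz("top",240,277,60),"scraper post",onz("top",*zt(57,138),310),"low",onz("top",*zt(70,243),287))
E
```

```text
groove scene ((555.6417846679688, -199.4378662109375), (22.390504837036133, 157.7152099609375), 11.073112487792969)
panel top ((555.9680786132812, -199.19552612304688), (149.8214874267578, 223.1749725341797), 11.127840042114258)
groove top ((556.863037109375, -199.70382690429688), (22.11522102355957, 157.48602294921875), 11.06939697265625)
{'foot': [array([815. , 129.5]), array([827.6,  28.6]), array([720.1,  15.6]), array([706.6, 118.9])]} [767.3  73.2]
post s/t [762.9  74.4 310. ] [768.2  75.7 310. ] (array([766.3,  76.3, 316.4]), np.float64(1.336701557165424))
tip s/t [656.7  60.  302. ] [650.9  63.3 302. ]
nose s z=63 [680.4  63.1  63. ] handle mid z~187 [685.5  64.3 186. ]
low s [679.8  65.1 284. ] [677.6  67.1 287. ]
pot [501.4 146.   72. ] [502.3 146.5  72. ]
decoy bases [array([721.1, 186.8,   0. ]), array([755.4, -33.3,   0. ]), array([814.1, -86.1,   0. ])] [array([720.4, 184.3,   0. ]), array([754.4, -36.6,   0. ]), array([813.6, -88. ,   0. ])]
tape [379.8 460.1  40. ] [332.3 343.4  60. ] scraper post [674.8 340.1 310. ] low [590.7 330.  287. ]
```

Request:
drive_tool --deltas '[[[2.55, 1.94, 0], [0, 0, 0]], [[2.55, 1.94, 0], [0, 0, 0]], [[2.55, 1.94, 0], [0, 0, 0]], [[2.55, 1.94, 0], [0, 0, 0]], [[2.55, 1.94, 0], [0, 0, 0]], [[2.55, 1.94, 0], [0, 0, 0]], [[2.55, 1.94, 0], [0, 0, 0]], [[2.55, 1.94, 0], [0, 0, 0]], [[2.55, 1.94, 0], [0, 0, 0]], [[2.55, 1.94, 0], [0, 0, 0]], [[2.55, 1.94, 0], [0, 0, 0]], [[2.55, 1.94, 0], [0, 0, 0]]]'

```text
clock: 1.3
position: [421.1, 263.9, 231.0]
ee_rot: [0.985, -0.172, -0.0, 0.0]
contact_force: [0.7, -0.2, -0.2]
gripper_width: 85.3
grasp_force: 0.0
```

Request:
drive_tool --deltas '[[[2.55, 1.94, 0], [0, 0, 0]], [[2.55, 1.94, 0], [0, 0, 0]], [[2.55, 1.94, 0], [0, 0, 0]], [[2.55, 1.94, 0], [0, 0, 0]], [[2.55, 1.94, 0], [0, 0, 0]], [[2.55, 1.94, 0], [0, 0, 0]], [[2.55, 1.94, 0], [0, 0, 0]], [[2.55, 1.94, 0], [0, 0, 0]], [[0, 0, 0], [0, 0, -6.7]], [[0, 0, 0], [0, 0, -6.7]], [[0, 0, 0], [0, 0, -6.7]], [[0, 0, 0], [0, 0, -6.7]]]'

```text
clock: 2.5
position: [559.8, 49.8, 230.7]
ee_rot: [0.998, 0.063, -0.001, 0.0]
contact_force: [0.4, 0.4, -0.3]
gripper_width: 85.4
grasp_force: 0.0
```

Request:
drive_tool --deltas '[[[0, 0, 0], [0, 8.4, 0]], [[0, 0, 0], [0, 8.4, 0]], [[0, 0, 0], [0, 8.4, 0]], [[0, 0, 0], [0, 8.4, 0]], [[0, 0, 0], [0, 8.4, 0]], [[0, 0, 0], [0, 8, 0]], [[0, 0, 0], [0, 0, 0]], [[0, 0, 0], [0, 0, 0]]]'

```text
clock: 3.3
position: [575.4, 25.6, 270.7]
ee_rot: [0.946, 0.044, 0.321, 0.005]
contact_force: [-0.6, 0.9, -0.9]
gripper_width: 85.4
grasp_force: 0.0
```

```bash
cat >> h.py <<'E'
def pose(): 
    from bench import arm
    s=arm.read_state(); return s,np.array(s["position"]),R.from_quat(s["ee_rot"])
def goal(p,yaw,tilt):  # rows needed (cm, deg) from measured pose to goal
    s,P,Q=pose(); a,t=np.radians([yaw,tilt])
    x=np.array([np.cos(t)*np.cos(a),np.cos(t)*np.sin(a),np.sin(t)]);z=np.array([np.sin(t)*np.cos(a),np.sin(t)*np.sin(a),-np.cos(t)])
    G=R.from_matrix(np.c_[x,np.cross(z,x),z]); return Q.inv().apply(np.array(p)-P)/10,(Q.inv()*G).as_rotvec(degrees=True),G
E
python3 - <<'E'
from h import *
np.set_printoptions(precision=3,suppress=True)
s,P,Q=pose(); print(s["joints"],P); print(Q.as_matrix())
print(goal((629,59,207),6.9,45)[:2])
E
```

```text
[ 0.298  0.001 -0.811  0.922 -0.203  0.508] [575.37   25.579 270.656]
[[ 0.79   0.081  0.607]
 [ 0.087 -0.996  0.018]
 [ 0.606  0.039 -0.794]]
(array([ 0.673, -3.141,  8.375]), array([ 3.156,  7.691, -0.253]))
```

```bash
python3 - <<'E'
from h import *
np.set_printoptions(precision=2,suppress=True)
d,r,G=goal((575,40,270),6.9,22); print(d,r, "then move", G.inv().apply(np.array([640,60,240])-[575,40,270])/10)
E
```

```text
[ 0.06 -1.44  0.06] [  3.05 -15.3   -0.88] then move [ 5.08 -1.2   5.29]
```

Request:
drive_tool --deltas '[[[0, 0, 0], [1.5, -7.65, -0.4]], [[0, -1.44, 0], [1.5, -7.65, -0.4]], [[1.7, -0.4, 1.76], [0, 0, 0]], [[1.7, -0.4, 1.76], [0, 0, 0]], [[1.7, -0.4, 1.76], [0, 0, 0]], [[0, 0, 0], [0, 0, 0]]]'

```text
clock: 3.9
position: [660.3, 30.2, 259.2]
ee_rot: [0.962, 0.039, 0.271, 0.019]
contact_force: [-1.2, 0.0, -0.0]
gripper_width: 85.4
grasp_force: 0.0
```

```bash
python3 - <<'E'
from h import *
np.set_printoptions(precision=3,suppress=True)
s,P,Q=pose(); print(s["joints"],P,np.hypot(*P[:2])); print(goal((640,60,215),6.9,40)[:2])
E
```

```text
[ 0.352  0.192 -0.475  0.488 -0.43   0.901] [660.303  30.226 259.174] 660.9948002686106
(array([-3.772, -3.352,  2.653]), array([ 4.601,  8.676, -0.692]))
```

Request:
drive_tool --deltas '[[[0, 0, 0], [0, 0, 0]], [[0, 0, 0], [0, 0, 0]], [[0, 0, 0], [0, 0, 0]]]'

```text
clock: 4.2
position: [657.6, 28.3, 262.2]
ee_rot: [0.961, 0.038, 0.273, 0.02]
contact_force: [0.4, 0.3, -0.4]
gripper_width: 85.3
grasp_force: 0.0
```

```bash
python3 - <<'E'
from h import *
np.set_printoptions(precision=3,suppress=True)
s,P,Q=pose(); print(s["joints"],P,np.hypot(*P[:2]),Q.as_matrix()); print(goal((620,60,215),6.9,31)[:2])
E
```

```text
[ 0.351  0.184 -0.481  0.492 -0.43   0.899] [657.631  28.338 262.18 ] 658.2417001015887 [[ 0.848  0.063  0.527]
 [ 0.084 -0.996 -0.017]
 [ 0.524  0.059 -0.85 ]]
(array([-5.393, -3.669,  1.974]), array([ 4.591, -0.543, -1.055]))
```

Request:
drive_tool --deltas '[[[-1.8, -1.2, 0.65], [1.5, 0, 0]], [[-1.8, -1.2, 0.65], [1.5, 0, 0]], [[-1.8, -1.2, 0.65], [1.5, -0.5, -1]], [[0, 0, 0], [0, 0, 0]], [[0, 0, 0], [0, 0, 0]]]'

```text
clock: 4.7
position: [620.2, 59.7, 216.9]
ee_rot: [0.962, 0.057, 0.268, -0.015]
contact_force: [1.0, -0.5, 0.4]
gripper_width: 85.5
grasp_force: 0.0
```

```bash
python3 - <<'E'
from h import *
np.set_printoptions(precision=3,suppress=True)
s,P,Q=pose(); print(s["joints"],P,np.hypot(*P[:2])); print(goal((640,60,210),6.9,42)[:2])
from bench import get_image
w=get_image("wrist"); cv2.imwrite("pics/w1.png",w["img"][...,::-1]); print({k:v for k,v in w.items() if k!="img"})
E
```

```text
[ 0.389  0.171 -0.625  0.521 -0.284  0.835] [620.184  59.712 216.92 ] 623.0520490360035
(array([1.328, 0.205, 1.612]), array([ 0.125, 10.837, -0.01 ]))
{'fx': 314.8212594676983, 'fy': 314.8212594676983, 'cx': 320.9099493604929, 'cy': 200.78520364102658, 'mount': array([[  -0.   ,   -0.948,   -0.318,   82.288],
       [   1.   ,    0.   ,   -0.001,    0.474],
       [   0.001,   -0.318,    0.948, -143.662],
       [   0.   ,    0.   ,    0.   ,    1.   ]])}
```

View pics/w1.png

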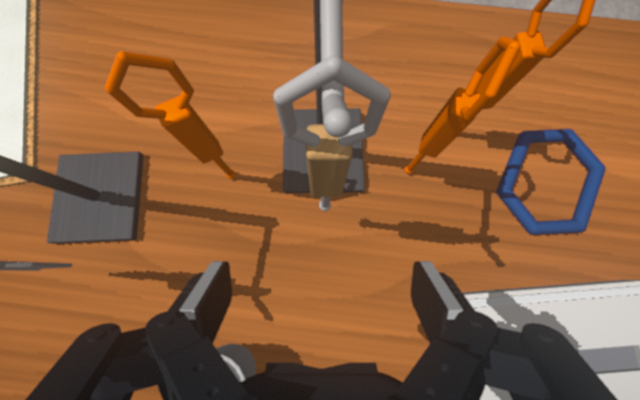

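The wrist view shows the seam tool hanging straight: loop peak (333,65), hook-tip ball (338,121), handle (327,175), nose (325,203). The fingers' midline is about x=322. The wrist joint is near a limit, so I'll fit a small kinematic model to check the poses ahead.

```bash
cat > kin.py <<'E'
import numpy as np
from scipy.optimize import least_squares
from scipy.spatial.transform import Rotation as R
import itertools
D=[([1.4836,.3855,.00674,-.0004,-1.194,-.2586],[211.655,587.511,230.314]),
([.298,.001,-.811,.922,-.203,.508],[575.37,25.579,270.656]),
([.351,.184,-.481,.492,-.430,.899],[657.631,28.338,262.18]),
([.389,.171,-.625,.521,-.284,.835],[620.184,59.712,216.92])]
def rot(ax,a): return R.from_rotvec(np.array(ax,float)*a)
def fk(p,s,j):
    a,h,L1,L2,e,L3,w=p
    q=rot([0,0,1],j[0]); P=q.apply([a,0,h]); q=q*rot([0,1,0],j[1]); P=P+q.apply([0,0,L1])
    q=q*rot([0,1,0],s[0]*j[2]-(j[1] if s[3] else 0)); P=P+q.apply([0,0,e])
    q=q*rot([1,0,0],s[1]*j[3]); P=P+q.apply([L2,0,0]); q=q*rot([0,1,0],-j[4]); P=P+q.apply([L3,w,0])
    T=q*rot([1,0,0],s[2]*j[5]); return P,T
E
python3 - <<'E'
from kin import *
np.set_printoptions(precision=2,suppress=True)
for s in itertools.product((1,-1),(1,-1),(1,),(0,1)):
    r=least_squares(lambda p:np.concatenate([fk(p,s,j)[0]-P for j,P in D]),[0,250,400,400,0,250,-150])
    print(s,r.cost,r.x)
from h import pose
import h
w=dict(f=314.8213,cx=320.91,cy=200.785); M=np.array([[0,-.948,-.318,82.288],[1,0,-.001,.474],[.001,-.318,.948,-143.662]])
s,P,Q=pose()
def wr(u,v): d=Q.apply(M[:,:3]@[(u-w["cx"])/w["f"],(v-w["cy"])/w["f"],1]); e=P+Q.apply(M[:,3]); return e,d
for n,u,v,z in(("nose",325,204,66),("loop",333,67,288),("tip",338,121,302),("hbot",325,200,143)):
    e,d=wr(u,v); print(n,e+d*(z-e[2])/d[2])
E
```

```text
(1, 1, 1, 0) 3566.846707239672 [ 345.96 -226.95  607.8    84.1   -82.     -2.53 -197.57]
(1, 1, 1, 1) 3345.9655074179586 [ 239.12 -223.9   683.58  144.55 -228.04  -56.33 -190.71]
(1, -1, 1, 0) 1787.226935874739 [ 726.59   60.62  199.41 -212.46  -17.93   84.09 -188.31]
(1, -1, 1, 1) 1302.7647251241813 [ 904.11  191.16   21.22 -367.66  151.3   152.48 -179.7 ]
(-1, 1, 1, 0) 4312.943626089089 [ 893.12 -140.79   74.23 -371.35  105.49  -74.64 -186.06]
(-1, 1, 1, 1) 2624.4517031661862 [ 781.32 -508.88  387.21 -241.65  218.81 -179.58 -174.88]
(-1, -1, 1, 0) 0.023625127984364946 [   0.16  158.31  566.05  420.82    0.81  297.6  -159.8 ]
(-1, -1, 1, 1) 811.1120871812525 [ 263.9   669.77   19.4   221.4  -173.52  313.74 -157.72]
nose [684.59  62.78  66.  ]
loop [684.87  62.99 288.  ]
tip [657.99  59.13 302.  ]
hbot [671.26  62.24 143.  ]
```

```bash
cat >> kin.py <<'E'
S=(-1,-1,1,0); p0=[.16,158.31,566.05,420.82,.81,297.6,-159.8]
lo=np.array([-3.14,-1.21,-1.07,-3.16,-2.99,-3.1]);hi=np.array([3.14,2.06,1.41,2.05,-.16,3.1])
_q=fk(p0,S,D[0][0])[1].inv()*R.from_quat([.98507657,-.17211379,-.000104,.000996])
def ori(yaw,tilt):
    a,t=np.radians([yaw,tilt]); x=np.array([np.cos(t)*np.cos(a),np.cos(t)*np.sin(a),np.sin(t)]);z=np.array([np.sin(t)*np.cos(a),np.sin(t)*np.sin(a),-np.cos(t)])
    return R.from_matrix(np.c_[x,np.cross(z,x),z])
def ik(P,G,seed):
    f=lambda j:np.r_[(fk(p0,S,j)[0]-P)/10,(G.inv()*(fk(p0,S,j)[1]*_q)).as_rotvec()*30]
    r=least_squares(f,np.clip(seed,lo+.01,hi-.01),bounds=(lo,hi)); return r.x,np.sqrt(2*r.cost)
def tcp(grip,yaw,tilt,k=18): return np.array(grip)+k*ori(yaw,tilt).apply([0,0,1])
E
python3 - <<'E'
from kin import *
np.set_printoptions(precision=2,suppress=True)
ax=np.array([683,63]);y=6.9; seed=D[3][0]
print(fk(p0,S,D[3][0])[1].as_matrix()@_q.as_matrix())
for t in(36,40,43):
    sd=seed
    for n,g in(("far",(600,54,180)),("pre",(633,58,195)),("pre2",(650,60,180)),("grasp",(683,63,163)),("lift",(683,63,196)),("back",(600,53,200))):
        j,e=ik(tcp(g,y,t),ori(y,t),sd); sd=j; print(t,n,j,round(e,2))
    for yy in(-70,-45,-20,6.9,30,50):
        for n,g in(("s0",(543,-133,125)),("s1",(569,-266,118)),("pot",(502,146,140))):
            best=min((ik(tcp(g,yy,t),ori(yy,t),q) for q in (sd,D[0][0],[.3,.3,-.5,-.5,-.5,.8],[0.3,.3,-.5,-1.5,-.8,1])),key=lambda b:b[1])
            if best[1]<.05: print("  ",t,yy,n,best[0])
E
```

```text
Traceback (most recent call last):
NameError: name '_q' is not defined
```

```bash
sed -i 's/\b_q\b/QT/g' kin.py; cat > plan.py <<'E'
from kin import *
np.set_printoptions(precision=2,suppress=True)
y=6.9
for t in(36,40,43):
    sd=D[3][0]
    for n,g in(("far",(600,54,180)),("pre",(633,58,195)),("pre2",(650,60,180)),("grasp",(683,63,163)),("lift",(683,63,196)),("back",(600,53,200))):
        j,e=ik(tcp(g,y,t),ori(y,t),sd); sd=j; print(t,n,j,round(e,2))
    for yy in(-70,-45,-20,6.9,30,50):
        for n,g in(("s0",(543,-133,125)),("s1",(569,-266,118)),("pot",(502,146,140))):
            best=min((ik(tcp(g,yy,t),ori(yy,t),q) for q in (sd,D[0][0],[.3,.3,-.5,-.5,-.5,.8],[0.3,.3,-.5,-1.5,-.8,1])),key=lambda b:b[1])
            if best[1]<.05: print("  ",t,yy,n,best[0])
E
python3 plan.py
```

```text
36 far [ 0.35  0.21 -0.67  0.45 -0.16 -1.45] 3.21
36 pre [ 0.34  0.24 -0.63  0.56 -0.16 -1.35] 2.31
36 pre2 [ 0.34  0.29 -0.58  0.47 -0.16 -1.44] 2.61
36 grasp [ 0.33  0.36 -0.5   0.39 -0.16 -1.53] 2.66
36 lift [ 0.32  0.32 -0.54  0.58 -0.16 -1.35] 1.64
36 back [ 0.35  0.18 -0.7   0.59 -0.16 -1.31] 2.47
   36 -70 s0 [ 0.14  0.35 -0.86  1.28 -0.64  0.44]
   36 -70 s1 [-0.21  0.4  -0.8   1.57 -0.52  0.39]
   36 -70 pot [ 0.83  0.41 -0.64  0.68 -0.97  0.48]
   36 -45 pot [ 0.75  0.3  -0.88  1.11 -0.72  0.43]
   36 -20 pot [ 0.4   0.21 -1.03  1.9  -0.44  0.49]
   36 6.9 s0 [-0.04  0.26 -0.53 -0.53 -0.19 -2.74]
   36 30 s0 [-0.25  0.31 -0.33 -0.81 -0.6   2.82]
   36 30 s1 [-0.48  0.45 -0.13 -0.78 -0.78  2.69]
   36 50 s0 [-0.31  0.39 -0.22 -0.79 -0.87  2.52]
   36 50 s1 [-0.5   0.53 -0.   -0.73 -1.04  2.44]
   36 50 pot [ 0.35  0.21 -0.46 -0.75 -0.45  3.06]
40 far [ 0.34  0.22 -0.58  0.08 -0.16 -1.83] 4.66
40 pre [ 0.34  0.24 -0.57  0.3  -0.16 -1.62] 3.9
40 pre2 [ 0.33  0.29 -0.51  0.17 -0.16 -1.75] 4.1
40 grasp [ 0.32  0.37 -0.42  0.09 -0.16 -1.85] 4.06
40 lift [ 0.32  0.32 -0.49  0.36 -
[... 790 characters left out ...]
.28  0.37 -0.35 -0.25 -0.16 -2.21] 4.82
43 lift [ 0.31  0.32 -0.42  0.1  -0.16 -1.84] 4.28
43 back [ 0.32  0.19 -0.54 -0.06 -0.16 -1.99] 5.05
   43 -70 s0 [ 0.13  0.37 -0.91  1.46 -0.73  0.62]
   43 -70 s1 [-0.24  0.42 -0.84  1.81 -0.62  0.6 ]
   43 -70 pot [ 0.85  0.44 -0.66  0.76 -1.04  0.58]
   43 -45 pot [ 0.76  0.32 -0.92  1.27 -0.8   0.59]
   43 6.9 s0 [-0.19  0.26 -0.45 -1.01 -0.25  2.97]
   43 6.9 s1 [-0.47  0.39 -0.26 -1.   -0.47  2.79]
   43 30 s0 [-0.36  0.33 -0.33 -1.03 -0.66  2.55]
   43 30 s1 [-0.56  0.47 -0.12 -0.95 -0.83  2.5 ]
   43 50 s0 [-0.4   0.41 -0.21 -0.94 -0.94  2.35]
   43 50 s1 [-0.57  0.55  0.02 -0.86 -1.11  2.32]
   43 50 pot [ 0.22  0.22 -0.44 -1.04 -0.5   2.7 ]
```

```bash
python3 - <<'E'
from kin import *
for s6 in(1,-1):
    s=(-1,-1,s6,0); q=fk(p0,s,D[0][0])[1].inv()*R.from_quat([.98507657,-.17211379,-.000104,.000996])
    for j,m in((D[3][0],[0.962,0.057,0.268,-0.015]),(D[2][0],[0.961,0.038,0.273,0.02])): print(s6,np.degrees(((fk(p0,s,j)[1]*q).inv()*R.from_quat(m)).magnitude()))
E
sed -i 's/^S=(-1,-1,1,0)/S=(-1,-1,-1,0)/' kin.py; python3 plan.py
```

```text
1 125.29092201827588
1 132.63981456853205
-1 0.035643536087811144
-1 0.04642905672454404
36 far [ 0.35  0.21 -0.67  0.45 -0.16  0.93] 3.21
36 pre [ 0.34  0.24 -0.63  0.56 -0.16  0.83] 2.31
36 pre2 [ 0.34  0.29 -0.58  0.47 -0.16  0.92] 2.61
36 grasp [ 0.33  0.36 -0.5   0.39 -0.16  1.01] 2.66
36 lift [ 0.32  0.32 -0.54  0.58 -0.16  0.83] 1.64
36 back [ 0.35  0.18 -0.7   0.59 -0.16  0.79] 2.47
   36 -70 s0 [ 0.14  0.35 -0.86  1.28 -0.64 -0.96]
   36 -70 s1 [-0.21  0.4  -0.8   1.57 -0.52 -0.91]
   36 -70 pot [ 0.83  0.41 -0.64  0.68 -0.97 -1.  ]
   36 -45 pot [ 0.75  0.3  -0.88  1.11 -0.72 -0.95]
   36 -20 pot [ 0.4   0.21 -1.03  1.9  -0.44 -1.01]
   36 6.9 s0 [-0.04  0.26 -0.53 -0.53 -0.19  2.22]
   36 6.9 s1 [-0.37  0.38 -0.28 -0.71 -0.44  2.63]
   36 30 s0 [-0.25  0.31 -0.33 -0.81 -0.6   2.95]
   36 30 s1 [-0.48  0.45 -0.13 -0.78 -0.78  3.08]
   36 50 pot [ 0.35  0.21 -0.46 -0.75 -0.45  2.7 ]
40 far [ 0.34  0.22 -0.58  0.08 -0.16  1.31] 4.66
40 pre [ 0.34  0.24 -0.57  0.3  -0.16  1.1 ] 3.9
40 pre2 [ 0.33  0.29 -0.51  0.17 -0.16  1.23] 4.1
40 grasp [ 0.32  0.37 -0.42  0.09 -0.16  1.33]
[... 480 characters left out ...]
 0.28  0.21 -0.45 -0.91 -0.47  2.91]
43 far [ 0.27  0.22 -0.47 -0.43 -0.16  1.88] 5.31
43 pre [ 0.32  0.24 -0.49 -0.04 -0.16  1.46] 4.86
43 pre2 [ 0.3   0.29 -0.42 -0.18 -0.16  1.61] 4.93
43 grasp [ 0.28  0.37 -0.35 -0.25 -0.16  1.69] 4.82
43 lift [ 0.31  0.32 -0.42  0.1  -0.16  1.33] 4.28
43 back [ 0.32  0.19 -0.54 -0.06 -0.16  1.48] 5.05
   43 -70 s0 [ 0.13  0.37 -0.91  1.46 -0.73 -1.13]
   43 -70 s1 [-0.24  0.42 -0.84  1.81 -0.62 -1.12]
   43 -70 pot [ 0.85  0.44 -0.66  0.76 -1.04 -1.1 ]
   43 -45 pot [ 0.76  0.32 -0.92  1.27 -0.8  -1.11]
   43 6.9 s0 [-0.19  0.26 -0.45 -1.01 -0.25  2.8 ]
   43 6.9 s1 [-0.47  0.39 -0.26 -1.   -0.47  2.97]
   43 50 pot [ 0.22  0.22 -0.44 -1.04 -0.5   3.06]
```

```bash
cat > br.py <<'E'
from kin import *
np.set_printoptions(precision=2,suppress=True)
def allik(P,G,n=40):
    rng=np.random.default_rng(0); out=[]
    for _ in range(n):
        s=rng.uniform(lo,hi); s[0]=rng.uniform(-1,1.2)
        j,e=ik(P,G,s)
        if e<.05 and not any(np.abs(j-o).max()<.05 for o in out): out.append(j)
    return out
F=R.from_rotvec([0,0,np.pi])
if __name__=="__main__":
    for t in(36,40,44):
        for fl in(0,1):
            for y in(-8,6.9,22):
                G=ori(y,t)
                if fl: G=G*F
                for j in allik(tcp((683,63,163),y,t),G): print("grasp",t,fl,y,j)
E
python3 br.py
```

```text
grasp 36 0 22 [ 0.3   0.37 -0.33 -0.2  -0.24  1.83]
grasp 36 1 22 [ 0.3   0.37 -0.33 -0.2  -0.24 -1.31]
grasp 40 0 22 [ 0.29  0.37 -0.33 -0.33 -0.19  1.97]
grasp 40 1 22 [ 0.29  0.37 -0.33 -0.33 -0.19 -1.17]
grasp 44 0 22 [ 0.26  0.36 -0.29 -0.55 -0.17  2.2 ]
grasp 44 1 22 [ 0.26  0.36 -0.29 -0.55 -0.17 -0.94]
```

```bash
cat > sc.py <<'E'
from br import *
def path(t,y,gr=100,k=17):
    g=[];sd=[.3,.37,-.33,-.2,-.3,1.8]
    a=np.radians(6.9);hx=np.array([np.cos(a),np.sin(a),0]);b=np.array([683,63,63+gr])
    d=ori(y,t).apply([0,0,1])
    pts=[b-80*d,b-40*d,b,b+[0,0,33],b+[0,0,33]-60*hx,b+[0,0,33]-110*hx]
    r=[]
    for p in pts:
        j,e=ik(tcp(p,y,t,k),ori(y,t),sd); sd=j; r.append((round(e,2),j[4].round(2),j[3].round(2)))
    return r
if __name__=="__main__":
    for t in(34,36,38,40,42):
        for y in(10,14,18,22,26): print(t,y,[(a,float(b),float(c)) for a,b,c in path(t,y)])
E
python3 sc.py
```

```text
34 10 [(np.float64(0.0), -0.2, 0.51), (np.float64(0.64), -0.16, 0.5), (np.float64(1.36), -0.16, 0.36), (np.float64(0.37), -0.16, 0.51), (np.float64(1.11), -0.16, 0.48), (np.float64(1.62), -0.16, 0.49)]
34 14 [(np.float64(0.0), -0.27, 0.23), (np.float64(0.0), -0.17, 0.32), (np.float64(0.59), -0.16, 0.22), (np.float64(0.0), -0.2, 0.27), (np.float64(0.45), -0.16, 0.33), (np.float64(0.98), -0.16, 0.32)]
34 18 [(np.float64(0.0), -0.33, 0.03), (np.float64(0.0), -0.26, 0.04), (np.float64(0.0), -0.2, 0.05), (np.float64(0.0), -0.28, 0.03), (np.float64(0.0), -0.21, 0.12), (np.float64(0.19), -0.16, 0.19)]
34 22 [(np.float64(0.0), -0.4, -0.12), (np.float64(0.0), -0.34, -0.14), (np.float64(0.0), -0.28, -0.16), (np.float64(0.0), -0.35, -0.13), (np.float64(0.0), -0.29, -0.1), (np.float64(0.0), -0.24, -0.05)]
34 26 [(np.float64(0.0), -0.46, -0.24), (np.float64(0.0), -0.4, -0.26), (np.float64(0.0), -0.35, -0.29), (np.float64(0.0), -0.41, -0.24), (np.float64(0.0), -0.36, -0.24), (np.float64(0.0), -0.32, -0.23)]
36 10 [(np.float64(0.64), -0.16, 0.55), (np.float64(1.45), -0.16, 0.4), (np.float64(2.07), 
[... 3315 characters left out ...]
0.16, -0.1), (np.float64(2.57), -0.16, -0.21), (np.float64(2.97), -0.16, -0.3)]
42 18 [(np.float64(0.62), -0.16, -0.11), (np.float64(0.93), -0.16, -0.25), (np.float64(1.14), -0.16, -0.37), (np.float64(0.8), -0.16, -0.18), (np.float64(1.32), -0.16, -0.28), (np.float64(1.69), -0.16, -0.35)]
42 22 [(np.float64(0.0), -0.24, -0.31), (np.float64(0.0), -0.2, -0.36), (np.float64(0.0), -0.18, -0.43), (np.float64(0.0), -0.21, -0.31), (np.float64(0.03), -0.16, -0.32), (np.float64(0.41), -0.16, -0.38)]
42 26 [(np.float64(0.0), -0.35, -0.48), (np.float64(0.0), -0.31, -0.53), (np.float64(0.0), -0.28, -0.59), (np.float64(0.0), -0.31, -0.48), (np.float64(0.0), -0.28, -0.52), (np.float64(0.0), -0.25, -0.53)]
```

```bash
python3 - <<'E'
from h import *
np.set_printoptions(precision=2,suppress=True)
d1,r1,G=goal((630,45,222),24,39); print(d1,r1, r1/5)
print("pre",G.inv().apply(np.array([646.8,46.9,217])-[630,45,222])/10)
from kin import *
sd=D[3][0]
for f in np.linspace(0,1,6):
    G2=R.from_quat(pose()[2].as_quat())*R.from_rotvec(r1*f,degrees=True)
    j,e=ik(np.array([620.2,59.7,216.9])*(1-f)+np.array([630,45,222])*f,G2,sd); sd=j; print(j,round(e,2))
# later poses, tilt 39, grip 105
t=39; a=np.radians(6.9);hx=np.array([np.cos(a),np.sin(a),0])
for n,g,y in(("pre",np.array([683,63,168])-80*ori(24,39).apply([0,0,1]),24),("grasp",(683,63,168),24),("lift",(683,63,201),24),("b60",np.array([683,63,201])-60*hx,24),("b110",np.array([683,63,201])-110*hx,24),("b110",np.array([683,63,201])-110*hx,32),("hi",(543,-50,201),25),
 ("s0hi",(543,-133,180),20),("s0",(543,-133,123),20),("s1",(569,-266,120),20),("s1hi",(569,-266,200),20),("mid",(540,-60,220),30),("mid2",(520,60,220),42),("pothi",(502,146,220),48),("pot",(502,146,115),48)):
    j,e=ik(tcp(g,y,t,17),ori(y,t),sd); sd=j; print(n,y,j,round(e,2))
E
```

```text
[ 0.88  1.58 -0.01] [  9.96   7.74 -14.03] [ 1.99  1.55 -2.81]
pre [0.94 0.51 1.4 ]
[ 0.39  0.17 -0.63  0.53 -0.28  0.83] 0.0
[ 0.38  0.17 -0.62  0.44 -0.25  0.97] 0.0
[ 0.37  0.17 -0.58  0.3  -0.24  1.18] 0.0
[ 0.35  0.17 -0.52  0.1  -0.25  1.43] 0.0
[ 0.32  0.17 -0.45 -0.09 -0.29  1.69] 0.0
[ 0.27  0.18 -0.39 -0.28 -0.34  1.95] 0.0
pre 24 [ 0.27  0.21 -0.35 -0.29 -0.34  1.96] 0.0
grasp 24 [ 0.27  0.36 -0.29 -0.37 -0.26  2.04] 0.0
lift 24 [ 0.28  0.32 -0.28 -0.29 -0.3   1.96] 0.0
b60 24 [ 0.3   0.23 -0.42 -0.29 -0.26  1.95] 0.0
b110 24 [ 0.33  0.15 -0.54 -0.27 -0.21  1.91] 0.0
b110 32 [ 0.22  0.17 -0.4  -0.56 -0.41  2.36] 0.0
hi 25 [ 0.01  0.13 -0.43 -0.63 -0.46  2.48] 0.0
s0hi 20 [-0.19  0.19 -0.38 -0.73 -0.51  2.66] 0.0
s0 20 [-0.24  0.29 -0.39 -0.9  -0.46  2.89] 0.0
s1 20 [-0.48  0.42 -0.19 -0.86 -0.66  3.02] 0.0
s1hi 20 [-0.45  0.31 -0.14 -0.73 -0.74  2.82] 0.0
mid 30 [-0.06  0.12 -0.36 -0.66 -0.6   2.62] 0.0
mid2 42 [ 0.18  0.08 -0.41 -0.65 -0.57  2.59] 0.0
pothi 48 [ 0.39  0.07 -0.45 -0.6  -0.5   2.47] 0.0
pot 48 [ 0.28  0.25 -0.47 -0.95 -0.42  2.93] 0.0
```

Request:
drive_tool --deltas '[[[0.09, 0.16, 0], [1, 0.775, -1.4]], [[0.09, 0.16, 0], [1, 0.775, -1.4]], [[0.09, 0.16, 0], [1, 0.775, -1.4]], [[0.09, 0.16, 0], [1, 0.775, -1.4]], [[0.09, 0.16, 0], [1, 0.775, -1.4]], [[0.09, 0.16, 0], [1, 0.775, -1.4]], [[0.09, 0.16, 0], [1, 0.775, -1.4]], [[0.09, 0.16, 0], [1, 0.775, -1.4]], [[0.09, 0.16, 0], [1, 0.775, -1.4]], [[0.09, 0.16, 0], [1, 0.775, -1.4]], [[0, 0, 0], [0, 0, 0]], [[0, 0, 0], [0, 0, 0]]]'

```text
clock: 5.95
position: [631.7, 45.6, 221.7]
ee_rot: [0.922, 0.195, 0.326, -0.07]
contact_force: [0.4, -0.3, 1.2]
gripper_width: 85.6
grasp_force: 0.0
```

```bash
python3 - <<'E'
from h import *
from kin import tcp
np.set_printoptions(precision=2,suppress=True)
s,P,Q=pose(); print(s["joints"],P); 
d,r,G=goal(tcp((683,63,168),24,39,17)-80*ori_z if 0 else tcp((683,63,168),24,39,-63),24,39); print(d,r)
from bench import get_image
w=get_image("wrist"); cv2.imwrite("pics/w2.png",w["img"][...,::-1])
E
```

```text
[ 0.27  0.18 -0.38 -0.27 -0.34  1.94] [631.74  45.63 221.75]
[0.81 0.5  1.27] [ 0.    0.06 -0.1 ]
```

View pics/w2.png

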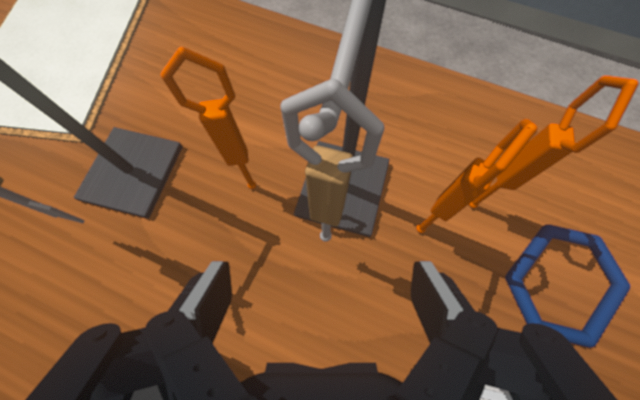

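The nose is at (325,239), the handle at (327,195) and the hook-tip ball at (314,126). Intersecting this view with the earlier wrist view and the scene view.

```bash
cat >> h.py <<'E'
MW=np.array([[0,-.948,-.318,82.288],[1,0,-.001,.474],[.001,-.318,.948,-143.662]])
def wray(u,v,P,Q): return np.array(P)+Q.apply(MW[:,3]),Q.apply(MW[:,:3]@[(u-320.91)/314.82,(v-200.785)/314.82,1])
def lsq(rays):
    A=[];b=[]
    for e,d in rays:
        d=d/np.linalg.norm(d);m=np.eye(3)-np.outer(d,d);A.append(m);b.append(m@e)
    return np.linalg.lstsq(np.vstack(A),np.concatenate(b),rcond=None)[0]
E
python3 - <<'E'
from h import *
from kin import tcp
np.set_printoptions(precision=2,suppress=True)
s,P,Q=pose()
P1,Q1=[620.18,59.71,216.92],R.from_quat([0.962,0.057,0.268,-0.015])
n=[wray(325,203,P1,Q1),wray(325,238.5,P,Q)]
print("nose",lsq(n),lsq(n+[ray("scene",*zs(331,264))])); 
t=[wray(338,121,P1,Q1),wray(314,126.5,P,Q)]; print("tip",lsq(t),lsq(t+[ray("scene",*zs(331,83))]))
for e,d in n: print(e+d*(67-e[2])/d[2])
E
```

```text
nose [684.17  63.11  55.98] [681.32  62.88  67.89]
tip [657.3   59.12 301.8 ] [657.01  59.38 302.03]
[684.54  62.7   67.  ]
[678.93  62.39  67.  ]
```

```bash
python3 - <<'E'
from h import *
from kin import tcp
np.set_printoptions(precision=2,suppress=True)
g=tcp((682.5,63,168),24,39,17);d,r,G=goal(g,24,39); print(g,d,r)
E
```

```text
[692.27  67.35 154.79] [0.84 0.52 9.22] [-0.02  0.1  -0.07]
```

Request:
drive_tool --deltas '[[[0.42, 0.26, 0.6], [0, 0, 0]], [[0.42, 0.26, 0.6], [0, 0, 0]], [[0, 0, 1], [0, 0, 0]], [[0, 0, 1], [0, 0, 0]], [[0, 0, 1], [0, 0, 0]], [[0, 0, 1], [0, 0, 0]], [[0, 0, 1], [0, 0, 0]], [[0, 0, 1], [0, 0, 0]], [[0, 0, 1], [0, 0, 0]], [[0, 0, 1], [0, 0, 0]], [[0, 0, 0], [0, 0, 0]], [[0, 0, 0], [0, 0, 0]]]'

```text
clock: 7.2
position: [691.9, 67.5, 154.2]
ee_rot: [0.922, 0.196, 0.325, -0.07]
contact_force: [0.3, -0.0, -0.5]
gripper_width: 85.6
grasp_force: 0.0
```

```bash
python3 - <<'E'
from h import *
from bench import get_image
s,P,Q=pose(); print(P,s["contact_force"],s["joints"])
w=get_image("wrist"); cv2.imwrite("pics/w3.png",w["img"][...,::-1])
E
```

```text
[691.89993168  67.48346781 154.18010903] [ 0.3165608  -0.04851602 -0.45988024] [ 0.27315979  0.36271102 -0.29295373 -0.3679877  -0.2589747   2.04059988]
```

View pics/w3.png

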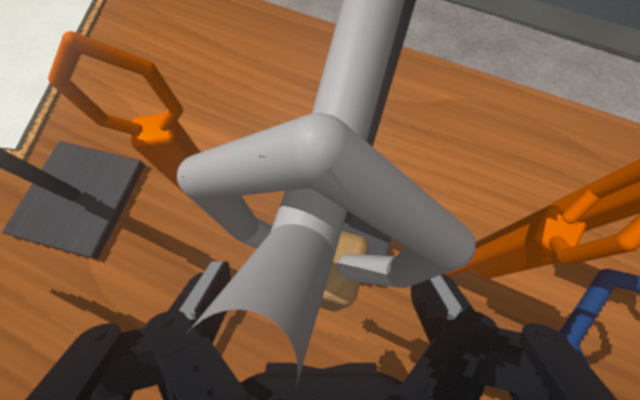

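No contact force, and the handle (340,270) sits between the pads (225..430). The camera is right at the hook bar. Closing now.

Request:
drive_tool --deltas '[[[0, 0, 0], [0, 0, 0]], [[0, 0, 0], [0, 0, 0]], [[0, 0, 0], [0, 0, 0]], [[0, 0, 0], [0, 0, 0]], [[0, 0, 0], [0, 0, 0]], [[0, 0, 0], [0, 0, 0]], [[0, 0, 0], [0, 0, 0]], [[0, 0, 0], [0, 0, 0]], [[0, 0, 0], [0, 0, 0]], [[0, 0, 0], [0, 0, 0]]]' --claw 0

```text
clock: 8.25
position: [692.3, 67.6, 155.2]
ee_rot: [0.922, 0.196, 0.326, -0.07]
contact_force: [-0.4, 1.7, 3.4]
gripper_width: 25.9
grasp_force: 58.7
```

```bash
python3 - <<'E'
from h import *
np.set_printoptions(precision=2,suppress=True)
s,P,Q=pose(); print(P,s["contact_force"],s["wrist_torque"],s["gripper_width"])
a=np.radians(6.9);hx=np.array([np.cos(a),np.sin(a),0])
for v in([0,0,10],np.array([0,0,20])-12*hx,-hx*10): print(Q.inv().apply(v)/10)
E
```

```text
[692.32  67.64 155.2 ] [-0.4   1.66  3.35] [-0.02  0.59  0.28] 25.92784138048149
[ 0.63 -0.   -0.78]
[ 0.37 -0.35 -2.28]
[-0.74 -0.29 -0.6 ]
```

Request:
drive_tool --deltas '[[[0.21, 0, -0.26], [0, 0, 0]], [[0.21, 0, -0.26], [0, 0, 0]], [[0.21, 0, -0.26], [0, 0, 0]], [[0, 0, 0], [0, 0, 0]]]'

```text
clock: 8.65
position: [691.5, 67.2, 164.3]
ee_rot: [0.923, 0.196, 0.325, -0.07]
contact_force: [-0.1, 0.2, -1.8]
gripper_width: 26.2
grasp_force: 58.7
```

Request:
drive_tool --deltas '[[[0.09, -0.09, -0.57], [0, 0, 0]], [[0.09, -0.09, -0.57], [0, 0, 0]], [[0.09, -0.09, -0.57], [0, 0, 0]], [[0.09, -0.09, -0.57], [0, 0, 0]], [[0, 0, 0], [0, 0, 0]], [[0, 0, 0], [0, 0, 0]]]'

```text
clock: 9.25
position: [679.8, 66.1, 184.9]
ee_rot: [0.922, 0.196, 0.326, -0.07]
contact_force: [-0.1, -0.1, -2.6]
gripper_width: 25.9
grasp_force: 58.7
```

```bash
python3 - <<'E'
from h import *
from bench import get_image
s,P,Q=pose(); print(P,s["contact_force"],s["wrist_torque"],s["gripper_width"],s["joints"])
w=get_image("scene"); im=w["img"][...,::-1][150:300,210:410]; cv2.imwrite("pics/s2.png",cv2.resize(im,None,fx=4,fy=4,interpolation=2))
E
```

```text
[679.76382243  66.13580834 184.89963473] [-0.06048608 -0.06282965 -2.62979093] [-0.6242965   1.49086092  0.03635047] 25.867794128205993 [ 0.28425253  0.30454898 -0.31289167 -0.30183329 -0.29140036  1.96493719]
```

View pics/s2.png

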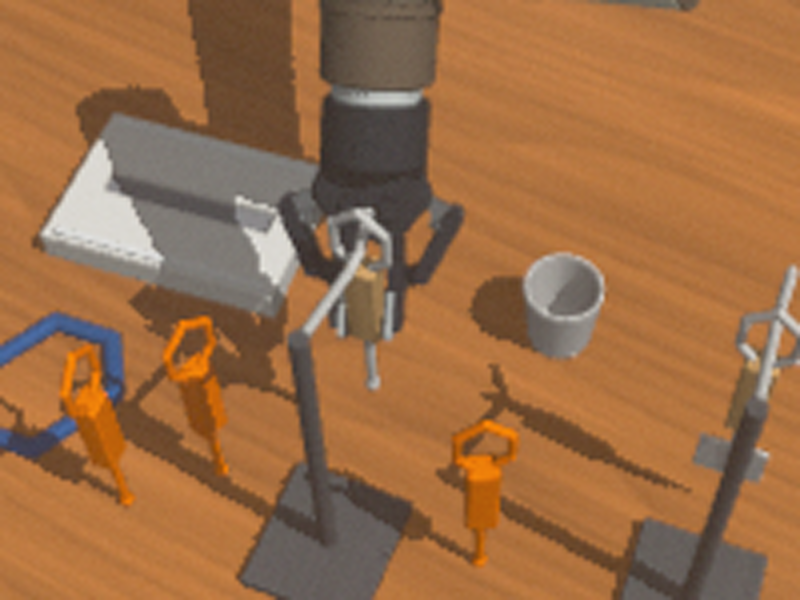

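The tool is gripped, lifted about 30 mm and 12 mm forward, with its nose at zoom (373,383). Bringing it forward off the hook.

Request:
drive_tool --deltas '[[[-0.74, -0.29, -0.6], [0, 0, 0]], [[-0.74, -0.29, -0.6], [0, 0, 0]], [[-0.74, -0.29, -0.6], [0, 0, 0]], [[-0.74, -0.29, -0.6], [0, 0, 0]], [[-0.74, -0.29, -0.6], [0, 0, 0]], [[-0.74, -0.29, -0.6], [0, 0, 0]], [[-0.74, -0.29, -0.6], [0, 0, 0]], [[-0.74, -0.29, -0.6], [0, 0, 0]], [[-0.74, -0.29, -0.6], [0, 0, 0]], [[0, 0, 0], [0, 0, 0]]]'

```text
clock: 10.3
position: [589.3, 54.8, 184.6]
ee_rot: [0.923, 0.196, 0.325, -0.07]
contact_force: [0.1, -0.4, -2.0]
gripper_width: 26.0
grasp_force: 58.9
```

```bash
python3 - <<'E'
from h import *
from bench import get_image
from kin import *
np.set_printoptions(precision=2,suppress=True)
s,P,Q=pose(); print(P,s["contact_force"],s["gripper_width"],s["joints"])
for n in("scene","top"): cv2.imwrite(f"pics/{n}3.png",get_image(n)["img"][...,::-1])
z=lambda f,c:cv2.resize(cv2.imread(f)[c[1]:c[1]+75,c[0]:c[0]+100],None,fx=6,fy=6,interpolation=2)
u,v=proj("scene",P).astype(int); u2,v2=proj("top",P).astype(int); o=[(u-50,v-40),(u2-50,v2-40)]; print(o)
w=get_image("wrist")["img"][...,::-1]
cv2.imwrite("pics/c3.png",cv2.resize(np.vstack([z("pics/scene3.png",o[0]),cv2.resize(w[150:350,170:470],(600,400))]),(530,600*530*850//(530*850)) if 0 else (424,600)))
sd=s["joints"]
for p,y,t in(((560,20,210),24,39),((555,-60,210),20,39),((550,-132,190),14,39),((550,-132,190),12,39),((580,-266,150),12,39)):
    j,e=ik(np.array(p),ori(y,t),sd); sd=j; print(j,round(e,2))
E
```

```text
[589.33  54.81 184.56] [ 0.12 -0.42 -2.04] 26.004752516268184 [ 0.32  0.16 -0.52 -0.29 -0.22  1.92]
[(np.int64(263), np.int64(169)), (np.int64(275), np.int64(163))]
[ 0.25  0.08 -0.52 -0.35 -0.32  2.04] 0.0
[ 0.05  0.09 -0.45 -0.49 -0.41  2.26] 0.0
[-0.11  0.14 -0.43 -0.57 -0.42  2.39] 0.0
[-0.09  0.13 -0.45 -0.53 -0.38  2.3 ] 0.0
[-0.42  0.33 -0.22 -0.75 -0.57  2.75] 0.0
```

View pics/c3.png

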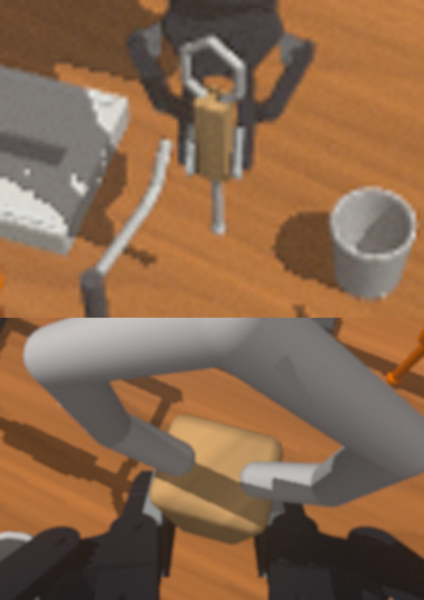

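The tool is off the hook and upright, with its nose at crop (219,230), loop above the pads and the handle held slightly rotated. I'll check the nose position against projection, then plan to the seam start.

```bash
cat >> h.py <<'E'
NO=R.from_quat([0.922,0.196,0.326,-0.07]).inv().apply([-9.8,-4.6,-92.2])  # nose in tool frame
E
python3 - <<'E'
from h import *
np.set_printoptions(precision=2,suppress=True)
s,P,Q=pose(); N=P+Q.apply(NO); print("nose",N,"proj",proj("scene",N+[0,0,3]),"loop",proj("scene",N+[0,0,224.5]),"htop",proj("scene",N+[0,0,166]))
px=lambda x,y:(263+x/.7059/6-.4,169+y/.7059/6-.4); print("seen nose",px(219,230),"loop pk",px(213,40),"htop",px(215,97))
im=cv2.imread("pics/scene3.png"); hsv=cv2.cvtColor(im,cv2.COLOR_BGR2HSV)[169:244,263:363]
m=((hsv[...,0]>12)&(hsv[...,0]<25)&(hsv[...,1]>60)&(hsv[...,1]<130)&(hsv[...,2]>110)).astype(np.uint8)
n,l,st,c=cv2.connectedComponentsWithStats(m); i=1+np.argmax(st[1:,4]); print(st[i],c[i]+[263,169],"expected handle mid",proj("scene",N+[0,0,123]))
E
```

```text
nose [581.5   50.5   92.97] proj [313.43 223.22] loop [312.37 178.72] htop [312.69 191.94]
seen nose (314.3070406573169, 222.9041979506068) loop pk (312.89040940643156, 178.04420833923595) htop (313.36261982339335, 191.5022052226472)
[ 46  20  10  25 164] [313.26 200.32] expected handle mid [312.9  200.93]
```

```bash
python3 - <<'E'
from h import *
np.set_printoptions(precision=3,suppress=True)
s,P,Q=pose(); no=Q.inv().apply(np.array([580.5,51,92.7])-P); print("NO",no)
open("h.py","a").write(f"NO=np.array({no.round(2).tolist()})\n")
T=np.array([542.9,-132.7,60])
d,r,G=goal((0,0,0),14,39); print(r,r/5)
t=T-G.apply(no); print(t,G.inv().apply(t-P)/10, "per row/8",G.inv().apply(t-P)/80)
E
```

```text
NO [-67.11   -0.531  64.654]
[-6.339  0.08   7.749] [-1.268  0.016  1.55 ]
[ 554.154 -130.442  152.479] [-8.35  17.108 -2.556] per row/8 [-1.044  2.139 -0.319]
```

Request:
drive_tool --deltas '[[[0, 0, 0], [-1.27, 0, 1.55]], [[0, 0, 0], [-1.27, 0, 1.55]], [[0, 0, 0], [-1.27, 0, 1.55]], [[0, 0, 0], [-1.27, 0, 1.55]], [[0, 0, 0], [-1.27, 0, 1.55]], [[0, 0, 0], [0, 0, 0]], [[-1.04, 2.14, -0.32], [0, 0, 0]], [[-1.04, 2.14, -0.32], [0, 0, 0]], [[-1.04, 2.14, -0.32], [0, 0, 0]], [[-1.04, 2.14, -0.32], [0, 0, 0]]]'

```text
clock: 11.45
position: [583.6, -55.9, 179.7]
ee_rot: [0.938, 0.124, 0.317, -0.062]
contact_force: [-0.1, 0.4, -2.2]
gripper_width: 25.9
grasp_force: 59.1
```

Request:
drive_tool --deltas '[[[-1.04, 2.14, -0.32], [0, 0, 0]], [[-1.04, 2.14, -0.32], [0, 0, 0]], [[-1.04, 2.14, -0.32], [0, 0, 0]], [[-1.04, 2.14, -0.32], [0, 0, 0]], [[0, 0, 0], [0, 0, 0]], [[0, 0, 0], [0, 0, 0]], [[0, 0, 0], [0, 0, 0]]]'

```text
clock: 12.15
position: [567.1, -148.1, 161.1]
ee_rot: [0.939, 0.124, 0.316, -0.062]
contact_force: [-0.5, -0.4, -1.7]
gripper_width: 25.9
grasp_force: 59.2
```

```bash
python3 - <<'E'
from h import *
from bench import get_image
np.set_printoptions(precision=3,suppress=True)
s,P,Q=pose(); N=P+Q.apply(NO); print(P,"nose",N,s["contact_force"],s["joints"],goal((0,0,0),14,39)[1])
im=get_image("scene")["img"][...,::-1]; cv2.imwrite("pics/scene4.png",im)
u,v=proj("scene",N).astype(int); print((u,v),proj("scene",N+[0,0,3]),"seam line",proj("scene",[542.9,-132.7,30]),proj("scene",[569.1,-266.1,30]))
c=im[v-60:v+30,u-60:u+60]; c=cv2.resize(c,None,fx=6,fy=6,interpolation=2); cv2.imwrite("pics/c4.png",c); print("origin",u-60,v-60)
E
```

```text
[ 567.059 -148.055  161.123] nose [ 552.622 -147.951   69.063] [-0.503 -0.417 -1.653] [-0.198  0.229 -0.346 -0.679 -0.507  2.551] [-2.832  1.52   0.072]
(np.int64(268), np.int64(198)) [268.037 197.789] seam line [274.447 204.698] [239.738 195.414]
origin 208 138
```

View pics/c4.png

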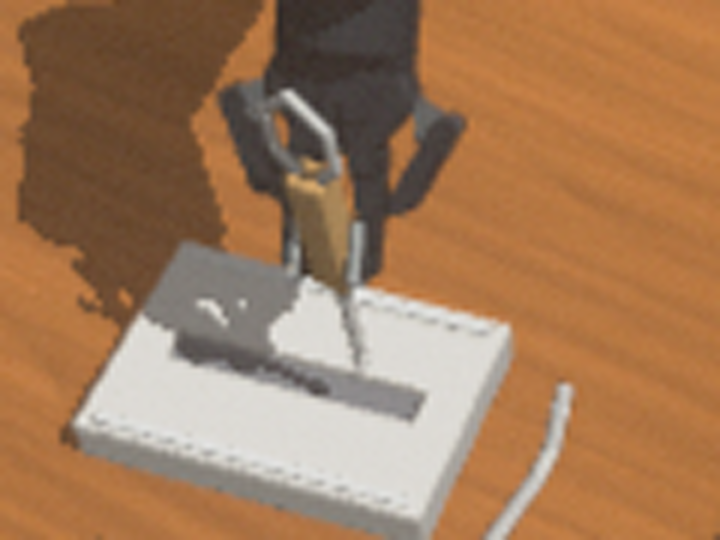

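```bash
python3 - <<'E'
from h import *
np.set_printoptions(precision=3,suppress=True)
s,P,Q=pose(); N=P+Q.apply(NO)
ax=Q.apply(R.from_quat([0.922,0.196,0.326,-0.07]).inv().apply([0,0,1])); print("axis if fixed in grip",ax)
print("nose",proj("scene",N+[0,0,3]),"loop vert",proj("scene",N+[0,0,224.5]),"loop axis",proj("scene",N+224.5*ax),"htop",proj("scene",N+166*ax),proj("scene",N+[0,0,166]))
f=lambda x,y:(208+x/6-.4,138+y/6-.4); print("seen nose",f(358,362),"loop",f(285,92),"htop",f(312,178))
print(s["joint_vel"])
G=goal((0,0,0),14,39); print(G[1]); t=np.array([542.9,-132.7,60])-G[2].apply(NO); print(t,Q.inv().apply(t-P)/10)
E
```

```text
axis if fixed in grip [ 0.034 -0.028  0.999]
nose [268.095 197.798] loop vert [259.736 152.824] loop axis [256.511 153.754] htop [259.915 166.743] [262.197 166.067]
seen nose (267.2666666666667, 197.93333333333334) loop (255.1, 152.93333333333334) htop (259.6, 167.26666666666665)
[ 0.005 -0.004 -0.001  0.002  0.001 -0.001]
[-2.846  1.52   0.097]
[ 554.156 -130.44   152.476] [-1.186 -1.987  0.287]
```

Request:
drive_tool --deltas '[[[-0.24, -0.4, 0.06], [-0.57, 0.3, 0.02]], [[-0.24, -0.4, 0.06], [-0.57, 0.3, 0.02]], [[-0.24, -0.4, 0.06], [-0.57, 0.3, 0.02]], [[-0.24, -0.4, 0.06], [-0.57, 0.3, 0.02]], [[-0.24, -0.4, 0.06], [-0.57, 0.3, 0.02]], [[0, 0, 0], [0, 0, 0]], [[0, 0, 0], [0, 0, 0]]]'

```text
clock: 12.9
position: [554.3, -130.9, 152.0]
ee_rot: [0.936, 0.115, 0.331, -0.04]
contact_force: [-0.2, -0.9, -1.7]
gripper_width: 26.0
grasp_force: 59.3
```

```bash
cat >> h.py <<'E'
def rep(T,yaw=14):
    s,P,Q=pose(); N=P+Q.apply(NO); G=goal((0,0,0),yaw,39); t=np.array(T)-G[2].apply(NO)
    print("nose",N.round(2),"F",s["contact_force"].round(2),"rot",G[1].round(2),"shift cm",(G[2].inv().apply(t-P)/10).round(3),"j",s["joints"].round(2),"w",s["gripper_width"].round(1),"t",s["clock"])
E
python3 -c "
from h import *
rep((542.9,-132.7,60))
s,P,Q=pose();print(Q.inv().apply([0,0,-1]),Q.inv().apply([.193,-.981,0]),Q.inv().apply([.981,.193,0]))"
```

```text
Traceback (most recent call last):
  File "h.py", line 34, in rep
    print("nose",N.round(2),"F",s["contact_force"].round(2),"rot",G[1].round(2),"shift cm",(G[2].inv().apply(t-P)/10).round(3),"j",s["joints"].round(2),"w",s["gripper_width"].round(1),"t",s["clock"])
                                                                                                                                                            ^^^^^^^^^^^^^^^^^^^^^^^^
AttributeError: 'float' object has no attribute 'round'
```

```bash
sed -i 's/s\["gripper_width"\].round(1)/round(s["gripper_width"],1)/' h.py
python3 -c "
from h import *
rep((542.9,-132.7,60))
s,P,Q=pose();print(Q.inv().apply([0,0,-1]).round(3),Q.inv().apply([.193,-.981,0]).round(3),Q.inv().apply([.981,.193,0]).round(3))
from bench import get_image
im=get_image('scene')['img'][...,::-1]; N=P+Q.apply(NO);c=im[170:215,245:305]
cv2.imwrite('pics/c5.png',cv2.resize(c,None,fx=10,fy=10,interpolation=2));print(proj('scene',N+[0,0,3]))"
```

```text
nose [ 543.03 -133.16   59.49] F [-0.2  -0.91 -1.66] rot [ 0.04  0.02 -0.03] shift cm [ 0.029 -0.047 -0.044] j [-0.14  0.2  -0.43 -0.69 -0.38  2.53] w 26.0 t 12.9
[-0.629 -0.     0.777] [-0.038  0.999 -0.031] [0.776 0.049 0.628]
[273.39897758 199.17872747]
```

View pics/c5.png

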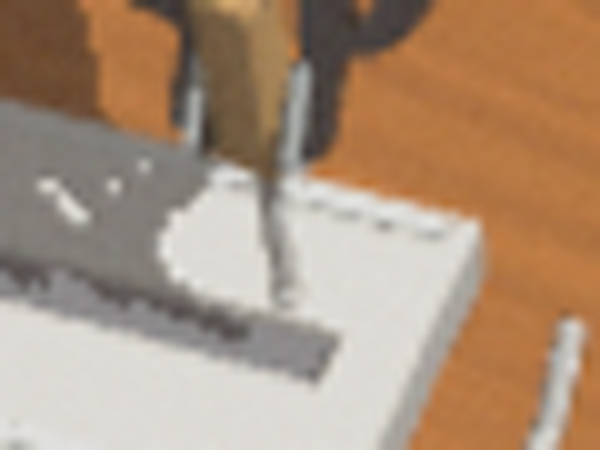

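The nose (285,300) is right over the start of the groove and agrees with the predicted pixel. Descending, slowly at the end.

Request:
drive_tool --deltas '[[[-0.27, -0.01, 0.33], [0, 0, 0]], [[-0.27, -0.01, 0.33], [0, 0, 0]], [[-0.27, -0.01, 0.33], [0, 0, 0]], [[-0.27, -0.01, 0.33], [0, 0, 0]], [[-0.27, -0.01, 0.33], [0, 0, 0]], [[-0.27, 0, 0.33], [0, 0, 0]], [[0, 0, 0], [0, 0, 0]], [[0, 0, 0], [0, 0, 0]]]'

```text
clock: 13.75
position: [554.0, -130.8, 126.2]
ee_rot: [0.936, 0.114, 0.331, -0.04]
contact_force: [0.7, 0.2, -2.0]
gripper_width: 25.8
grasp_force: 59.3
```

```bash
python3 -c "
from h import *
rep((542.9,-132.7,30))"
```

```text
nose [ 542.71 -133.05   33.71] F [ 0.73  0.25 -1.98] rot [ 0.06  0.04 -0.07] shift cm [-0.217 -0.031  0.3  ] j [-0.16  0.24 -0.43 -0.78 -0.36  2.65] w 25.8 t 13.75
```

Request:
drive_tool --deltas '[[[-0.02, 0, 0.024], [0, 0, 0]], [[-0.02, 0, 0.024], [0, 0, 0]], [[-0.02, 0, 0.024], [0, 0, 0]], [[-0.02, 0, 0.024], [0, 0, 0]], [[-0.02, 0, 0.024], [0, 0, 0]], [[-0.02, 0, 0.024], [0, 0, 0]], [[-0.02, 0, 0.024], [0, 0, 0]], [[-0.02, 0, 0.024], [0, 0, 0]], [[-0.02, 0, 0.024], [0, 0, 0]], [[-0.02, 0, 0.024], [0, 0, 0]], [[0, 0, 0], [0, 0, 0]]]'

```text
clock: 14.85
position: [553.9, -130.7, 123.1]
ee_rot: [0.936, 0.114, 0.331, -0.04]
contact_force: [1.6, 0.2, -1.9]
gripper_width: 25.7
grasp_force: 59.3
```

Request:
drive_tool --deltas '[[[-0.02, 0, 0.024], [0, 0, 0]], [[-0.02, 0, 0.024], [0, 0, 0]], [[-0.02, 0, 0.024], [0, 0, 0]], [[-0.02, 0, 0.024], [0, 0, 0]], [[-0.02, 0, 0.024], [0, 0, 0]], [[-0.02, 0, 0.024], [0, 0, 0]], [[-0.02, 0, 0.024], [0, 0, 0]], [[-0.02, 0, 0.024], [0, 0, 0]], [[0, 0, 0], [0, 0, 0]]]'

```text
clock: 15.75
position: [553.9, -130.7, 120.6]
ee_rot: [0.936, 0.114, 0.331, -0.04]
contact_force: [-0.4, -0.5, -1.9]
gripper_width: 25.9
grasp_force: 59.3
```

Request:
drive_tool --deltas '[[[-0.016, 0, 0.02], [0, 0, 0]], [[-0.016, 0, 0.02], [0, 0, 0]], [[-0.016, 0, 0.02], [0, 0, 0]], [[-0.016, 0, 0.02], [0, 0, 0]], [[-0.016, 0, 0.02], [0, 0, 0]], [[0, 0, 0], [0, 0, 0]]]'

```text
clock: 16.35
position: [553.9, -130.7, 119.3]
ee_rot: [0.936, 0.114, 0.331, -0.04]
contact_force: [0.1, 0.5, -1.0]
gripper_width: 26.1
grasp_force: 59.3
```

Request:
drive_tool --deltas '[[[-0.013, 0, 0.016], [0, 0, 0]], [[-0.013, 0, 0.016], [0, 0, 0]], [[-0.013, 0, 0.016], [0, 0, 0]], [[-0.013, 0, 0.016], [0, 0, 0]], [[-0.013, 0, 0.016], [0, 0, 0]], [[-0.013, 0, 0.016], [0, 0, 0]], [[0, 0, 0], [0, 0, 0]]]'

```text
clock: 17.05
position: [553.9, -130.7, 118.1]
ee_rot: [0.936, 0.114, 0.331, -0.04]
contact_force: [0.1, 0.3, -1.1]
gripper_width: 25.9
grasp_force: 59.3
```

Request:
drive_tool --deltas '[[[-0.013, 0, 0.016], [0, 0, 0]], [[-0.013, 0, 0.016], [0, 0, 0]], [[-0.013, 0, 0.016], [0, 0, 0]], [[-0.013, 0, 0.016], [0, 0, 0]], [[-0.013, 0, 0.016], [0, 0, 0]], [[-0.013, 0, 0.016], [0, 0, 0]], [[0, 0, 0], [0, 0, 0]]]'

```text
clock: 17.75
position: [553.9, -130.7, 116.9]
ee_rot: [0.936, 0.114, 0.331, -0.04]
contact_force: [-0.4, -0.5, -2.0]
gripper_width: 25.5
grasp_force: 59.3
```

Request:
drive_tool --deltas '[[[-0.013, 0, 0.016], [0, 0, 0]], [[-0.013, 0, 0.016], [0, 0, 0]], [[-0.013, 0, 0.016], [0, 0, 0]], [[-0.013, 0, 0.016], [0, 0, 0]], [[-0.013, 0, 0.016], [0, 0, 0]], [[-0.013, 0, 0.016], [0, 0, 0]], [[0, 0, 0], [0, 0, 0]]]'

```text
clock: 18.45
position: [553.9, -130.7, 115.6]
ee_rot: [0.936, 0.114, 0.331, -0.04]
contact_force: [-0.6, -0.1, -2.1]
gripper_width: 26.1
grasp_force: 59.3
```

Request:
drive_tool --deltas '[[[-0.013, 0, 0.016], [0, 0, 0]], [[-0.013, 0, 0.016], [0, 0, 0]], [[-0.013, 0, 0.016], [0, 0, 0]], [[-0.013, 0, 0.016], [0, 0, 0]], [[-0.013, 0, 0.016], [0, 0, 0]], [[-0.013, 0, 0.016], [0, 0, 0]], [[0, 0, 0], [0, 0, 0]]]'

```text
clock: 19.15
position: [553.9, -130.7, 114.4]
ee_rot: [0.936, 0.114, 0.331, -0.04]
contact_force: [-0.0, -0.2, -1.2]
gripper_width: 25.8
grasp_force: 59.3
```

Request:
drive_tool --deltas '[[[-0.013, 0, 0.016], [0, 0, 0]], [[-0.013, 0, 0.016], [0, 0, 0]], [[-0.013, 0, 0.016], [0, 0, 0]], [[-0.013, 0, 0.016], [0, 0, 0]], [[-0.013, 0, 0.016], [0, 0, 0]], [[-0.013, 0, 0.016], [0, 0, 0]], [[0, 0, 0], [0, 0, 0]]]'

```text
clock: 19.85
position: [553.9, -130.7, 113.2]
ee_rot: [0.936, 0.114, 0.331, -0.04]
contact_force: [-0.3, 0.1, -0.9]
gripper_width: 26.1
grasp_force: 59.3
```

Request:
drive_tool --deltas '[[[-0.013, 0, 0.016], [0, 0, 0]], [[-0.013, 0, 0.016], [0, 0, 0]], [[-0.013, 0, 0.016], [0, 0, 0]], [[-0.013, 0, 0.016], [0, 0, 0]], [[-0.013, 0, 0.016], [0, 0, 0]], [[-0.013, 0, 0.016], [0, 0, 0]], [[0, 0, 0], [0, 0, 0]]]'

```text
clock: 20.55
position: [554.2, -130.7, 112.4]
ee_rot: [0.936, 0.114, 0.331, -0.04]
contact_force: [-0.8, 1.0, 2.3]
gripper_width: 25.7
grasp_force: 59.2
```

Contact at about 3.9 N (baseline −1.6 N). Backing up 2 mm, adding a touch of pressure, then starting the stroke.

Request:
drive_tool --deltas '[[[0.004, -0.1, 0.003], [0, 0, 0]], [[0.004, -0.1, 0.003], [0, 0, 0]], [[-0.01, 0, 0.012], [0, 0, 0]], [[0, 0, 0], [0, 0, 0]], [[0, 0, 0], [0, 0, 0]]]'

```text
clock: 21.05
position: [554.1, -129.4, 112.3]
ee_rot: [0.936, 0.114, 0.332, -0.04]
contact_force: [1.0, -2.3, 2.6]
gripper_width: 25.6
grasp_force: 59.7
```

```bash
python3 -c "
from h import *
rep((542.9,-132.7,20))
rep((569.1,-266.1,20))"
```

```text
nose [ 542.98 -131.77   19.84] F [ 0.98 -2.33  2.62] rot [ 0.15 -0.04 -0.02] shift cm [-0.009  0.102 -0.028] j [-0.18  0.27 -0.43 -0.84 -0.35  2.72] w 25.6 t 21.05
nose [ 542.98 -131.77   19.84] F [ 0.98 -2.33  2.62] rot [ 0.15 -0.04 -0.02] shift cm [-0.542 13.679 -0.459] j [-0.18  0.27 -0.43 -0.84 -0.35  2.72] w 25.6 t 21.05
```

Request:
drive_tool --deltas '[[[-0.006, 0.15, -0.005], [0, 0, 0]], [[-0.006, 0.15, -0.005], [0, 0, 0]], [[-0.006, 0.15, -0.005], [0, 0, 0]], [[-0.006, 0.15, -0.005], [0, 0, 0]], [[-0.006, 0.15, -0.005], [0, 0, 0]], [[-0.006, 0.15, -0.005], [0, 0, 0]], [[-0.006, 0.15, -0.005], [0, 0, 0]], [[-0.006, 0.15, -0.005], [0, 0, 0]]]'

```text
clock: 21.85
position: [554.4, -136.6, 111.3]
ee_rot: [0.936, 0.114, 0.33, -0.045]
contact_force: [-2.4, 7.3, 7.3]
gripper_width: 25.9
grasp_force: 59.2
```

Request:
drive_tool --deltas '[[[0.035, 0, -0.043], [0, 0, 0]], [[0, 0, 0], [0, 0, 0]], [[0, 0, 0], [0, 0, 0]]]'

```text
clock: 22.15
position: [555.0, -138.4, 111.9]
ee_rot: [0.936, 0.114, 0.33, -0.043]
contact_force: [-0.4, 5.6, 5.1]
gripper_width: 25.5
grasp_force: 59.2
```

```bash
python3 -c "
from h import *
rep((542.9,-132.7,20))
s,P,Q=pose();print(s['wrist_torque'],s['joint_vel'].round(4))"
```

```text
nose [ 543.52 -140.26   19.42] F [-0.37  5.59  5.12] rot [-0.23  0.1  -0.18] shift cm [ 0.121 -0.795  0.02 ] j [-0.2   0.28 -0.41 -0.85 -0.38  2.74] w 25.5 t 22.15
[1.47306398 0.6821748  0.95907281] [-0.0033  0.0017  0.001   0.0089  0.0111  0.0014]
```

Request:
drive_tool --deltas '[[[0.015, 0.1, -0.024], [0, 0, 0]], [[-0.002, 0.15, -0.007], [0, 0, 0]], [[-0.006, 0.15, -0.005], [0, 0, 0]], [[-0.006, 0.15, -0.005], [0, 0, 0]], [[-0.006, 0.15, -0.005], [0, 0, 0]], [[-0.006, 0.15, -0.005], [0, 0, 0]]]'

```text
clock: 22.75
position: [557.3, -149.2, 112.4]
ee_rot: [0.936, 0.114, 0.331, -0.04]
contact_force: [0.1, 2.9, 1.4]
gripper_width: 25.8
grasp_force: 59.1
```

```bash
python3 -c "
from h import *
rep((542.9,-132.7,20))"
```

```text
nose [ 545.94 -151.49   19.96] F [0.11 2.88 1.41] rot [ 0.06  0.06 -0.07] shift cm [ 0.12  -1.898  0.091] j [-0.22  0.28 -0.4  -0.85 -0.39  2.75] w 25.8 t 22.75
```

Request:
drive_tool --deltas '[[[-0.012, 0.15, 0.001], [0, 0, 0]], [[-0.006, 0.15, -0.005], [0, 0, 0]], [[-0.006, 0.15, -0.005], [0, 0, 0]], [[-0.006, 0.15, -0.005], [0, 0, 0]], [[-0.006, 0.15, -0.005], [0, 0, 0]], [[-0.006, 0.15, -0.005], [0, 0, 0]], [[-0.006, 0.15, -0.005], [0, 0, 0]], [[-0.006, 0.15, -0.005], [0, 0, 0]]]'

```text
clock: 23.55
position: [559.7, -160.8, 112.6]
ee_rot: [0.936, 0.114, 0.331, -0.04]
contact_force: [-0.6, 1.6, 1.4]
gripper_width: 25.9
grasp_force: 59.1
```

```bash
python3 -c "
from h import *
rep((569.1,-266.1,20))"
```

```text
nose [ 548.38 -163.06   20.09] F [-0.6   1.56  1.37] rot [ 0.05  0.04 -0.06] shift cm [-0.385 10.497 -0.301] j [-0.25  0.29 -0.38 -0.85 -0.41  2.78] w 25.9 t 23.55
```

Request:
drive_tool --deltas '[[[-0.012, 0.15, 0.003], [0, 0, 0]], [[-0.006, 0.15, -0.004], [0, 0, 0]], [[-0.006, 0.15, -0.004], [0, 0, 0]], [[-0.006, 0.15, -0.005], [0, 0, 0]], [[-0.006, 0.15, -0.005], [0, 0, 0]], [[-0.006, 0.15, -0.005], [0, 0, 0]], [[-0.006, 0.15, -0.005], [0, 0, 0]], [[-0.006, 0.15, -0.005], [0, 0, 0]], [[-0.006, 0.15, -0.005], [0, 0, 0]], [[-0.006, 0.15, -0.005], [0, 0, 0]]]'

```text
clock: 24.55
position: [562.6, -175.5, 112.5]
ee_rot: [0.936, 0.114, 0.331, -0.04]
contact_force: [-0.9, 3.2, 2.7]
gripper_width: 26.0
grasp_force: 59.2
```

Request:
drive_tool --deltas '[[[-0.006, 0.15, -0.005], [0, 0, 0]], [[-0.006, 0.15, -0.005], [0, 0, 0]], [[-0.006, 0.15, -0.005], [0, 0, 0]], [[-0.006, 0.15, -0.005], [0, 0, 0]], [[-0.006, 0.15, -0.005], [0, 0, 0]], [[-0.006, 0.15, -0.005], [0, 0, 0]], [[-0.006, 0.15, -0.005], [0, 0, 0]], [[-0.006, 0.15, -0.005], [0, 0, 0]], [[-0.006, 0.15, -0.005], [0, 0, 0]], [[-0.006, 0.15, -0.005], [0, 0, 0]]]'

```text
clock: 25.55
position: [565.4, -190.3, 112.5]
ee_rot: [0.936, 0.114, 0.331, -0.04]
contact_force: [-0.4, 3.5, 1.8]
gripper_width: 25.6
grasp_force: 59.2
```

```bash
python3 -c "
from h import *
rep((569.1,-266.1,20))"
```

```text
nose [ 554.12 -192.51   20.03] F [-0.39  3.52  1.79] rot [ 0.05  0.04 -0.07] shift cm [-0.26   7.5   -0.208] j [-0.31  0.32 -0.34 -0.85 -0.46  2.82] w 25.6 t 25.55
```

Request:
drive_tool --deltas '[[[-0.009, 0.15, -0.001], [0, 0, 0]], [[-0.006, 0.15, -0.005], [0, 0, 0]], [[-0.006, 0.15, -0.005], [0, 0, 0]], [[-0.006, 0.15, -0.005], [0, 0, 0]], [[-0.006, 0.15, -0.005], [0, 0, 0]], [[-0.006, 0.15, -0.004], [0, 0, 0]], [[-0.006, 0.15, -0.005], [0, 0, 0]], [[-0.006, 0.15, -0.005], [0, 0, 0]], [[-0.006, 0.15, -0.005], [0, 0, 0]], [[-0.006, 0.15, -0.005], [0, 0, 0]], [[-0.006, 0.15, -0.005], [0, 0, 0]], [[-0.006, 0.15, -0.005], [0, 0, 0]]]'

```text
clock: 26.75
position: [568.9, -208.0, 112.5]
ee_rot: [0.936, 0.114, 0.331, -0.04]
contact_force: [-0.3, 3.3, 2.2]
gripper_width: 25.5
grasp_force: 59.3
```

Request:
drive_tool --deltas '[[[-0.007, 0.15, -0.004], [0, 0, 0]], [[-0.006, 0.15, -0.005], [0, 0, 0]], [[-0.006, 0.15, -0.005], [0, 0, 0]], [[-0.006, 0.15, -0.005], [0, 0, 0]], [[-0.006, 0.15, -0.005], [0, 0, 0]], [[-0.006, 0.15, -0.005], [0, 0, 0]], [[-0.006, 0.15, -0.005], [0, 0, 0]], [[-0.006, 0.15, -0.005], [0, 0, 0]], [[-0.006, 0.15, -0.005], [0, 0, 0]], [[-0.006, 0.15, -0.005], [0, 0, 0]], [[-0.006, 0.15, -0.005], [0, 0, 0]], [[-0.006, 0.15, -0.005], [0, 0, 0]]]'

```text
clock: 27.95
position: [572.3, -225.6, 112.4]
ee_rot: [0.936, 0.114, 0.331, -0.04]
contact_force: [-0.3, 3.3, 2.3]
gripper_width: 25.5
grasp_force: 59.2
```

```bash
python3 -c "
from h import *
rep((569.1,-266.1,20))"
```

```text
nose [ 560.97 -227.89   19.97] F [-0.33  3.26  2.31] rot [ 0.05  0.04 -0.06] shift cm [-0.108  3.901 -0.092] j [-0.38  0.35 -0.28 -0.85 -0.51  2.86] w 25.5 t 27.95
```

Request:
drive_tool --deltas '[[[-0.005, 0.15, -0.004], [0, 0, 0]], [[-0.005, 0.15, -0.004], [0, 0, 0]], [[-0.005, 0.15, -0.004], [0, 0, 0]], [[-0.005, 0.15, -0.004], [0, 0, 0]], [[-0.005, 0.15, -0.004], [0, 0, 0]], [[-0.005, 0.15, -0.004], [0, 0, 0]], [[-0.005, 0.15, -0.004], [0, 0, 0]], [[-0.005, 0.15, -0.004], [0, 0, 0]], [[-0.005, 0.15, -0.004], [0, 0, 0]], [[-0.005, 0.15, -0.004], [0, 0, 0]], [[-0.005, 0.15, -0.004], [0, 0, 0]], [[-0.005, 0.15, -0.004], [0, 0, 0]]]'

```text
clock: 29.15
position: [575.8, -243.3, 112.4]
ee_rot: [0.936, 0.114, 0.331, -0.04]
contact_force: [-1.1, 3.8, 2.4]
gripper_width: 25.9
grasp_force: 59.2
```

Request:
drive_tool --deltas '[[[-0.005, 0.15, -0.004], [0, 0, 0]], [[-0.005, 0.15, -0.004], [0, 0, 0]], [[-0.005, 0.15, -0.004], [0, 0, 0]], [[-0.005, 0.15, -0.004], [0, 0, 0]], [[-0.005, 0.15, -0.004], [0, 0, 0]], [[-0.005, 0.15, -0.004], [0, 0, 0]], [[-0.005, 0.15, -0.004], [0, 0, 0]], [[-0.005, 0.15, -0.004], [0, 0, 0]], [[-0.005, 0.15, -0.004], [0, 0, 0]], [[-0.005, 0.15, -0.004], [0, 0, 0]], [[-0.005, 0.15, -0.004], [0, 0, 0]], [[-0.005, 0.15, -0.004], [0, 0, 0]]]'

```text
clock: 30.35
position: [579.4, -261.0, 112.4]
ee_rot: [0.936, 0.114, 0.331, -0.04]
contact_force: [0.3, 3.6, 3.3]
gripper_width: 25.5
grasp_force: 59.2
```

```bash
python3 -c "
from h import *
rep((569.1,-266.1,20))"
```

```text
nose [ 568.12 -263.24   19.94] F [0.28 3.61 3.27] rot [ 0.05  0.04 -0.07] shift cm [0.02  0.298 0.007] j [-0.44  0.39 -0.22 -0.84 -0.56  2.89] w 25.5 t 30.35
```

Request:
drive_tool --deltas '[[[-0.005, 0.13, -0.004], [0, 0, 0]], [[-0.005, 0.13, -0.004], [0, 0, 0]], [[-0.005, 0.13, -0.004], [0, 0, 0]], [[-0.005, 0.13, -0.004], [0, 0, 0]], [[0, 0, 0], [0, 0, 0]]]'

```text
clock: 30.85
position: [580.6, -266.3, 112.5]
ee_rot: [0.936, 0.114, 0.331, -0.04]
contact_force: [-0.2, 2.6, 3.0]
gripper_width: 25.6
grasp_force: 59.2
```

Request:
drive_tool --deltas '[[[0.06, 0, -0.08], [0, 0, 0]], [[0.3, 0, -0.4], [0, 0, 0]], [[0.6, 0, -0.8], [0, 0, 0]], [[0.94, 0, -1.17], [0, 0, 0]], [[0.94, 0, -1.17], [0, 0, 0]], [[0.94, 0, -1.17], [0, 0, 0]], [[0.94, 0, -1.17], [0, 0, 0]], [[0.94, 0, -1.17], [0, 0, 0]], [[0, 0, 0], [0, 0, 0]], [[0, 0, 0], [0, 0, 0]]]'

```text
clock: 31.85
position: [579.4, -266.1, 203.7]
ee_rot: [0.936, 0.114, 0.331, -0.04]
contact_force: [-0.1, 0.0, -2.1]
gripper_width: 25.9
grasp_force: 59.4
```

```bash
cat > pl2.py <<'E'
from h import *
from kin import *
np.set_printoptions(precision=2,suppress=True)
s,P,Q=pose(); rep((569,-266,110)); sd=s["joints"]
for n,N,y in(("a",(560,-200,112),20),("b",(540,-80,112),28),("c",(520,40,112),36),("d",(502,146,112),42),("e",(502,146,15),42),("d2",(502,146,112),36),("e2",(502,146,15),36),("d3",(502,146,112),48),("e3",(502,146,15),48)):
    G=ori(y,39); j,e=ik(np.array(N)-G.apply(NO),G,sd); sd=j; print(n,y,j,round(e,2))
E
python3 pl2.py
```

```text
nose [ 568.12 -268.38  111.2 ] F [-0.15  0.04 -2.14] rot [ 0.07  0.02 -0.06] shift cm [ 0.03 -0.21  0.18] j [-0.41  0.27 -0.17 -0.67 -0.67  2.66] w 25.9 t 31.85
a 20 [-0.32  0.22 -0.24 -0.68 -0.67  2.69] 0.0
b 28 [-0.1   0.13 -0.36 -0.67 -0.6   2.62] 0.0
c 36 [ 0.18  0.07 -0.45 -0.6  -0.5   2.47] 0.0
d 42 [ 0.47  0.05 -0.52 -0.47 -0.37  2.22] 0.0
e 42 [ 0.35  0.22 -0.5  -0.88 -0.31  2.73] 0.0
d2 36 [ 0.56  0.03 -0.65 -0.19 -0.21  1.81] 0.0
e2 36 [ 0.44  0.21 -0.56 -0.76 -0.17  2.47] 0.0
d3 48 [ 0.39  0.07 -0.45 -0.61 -0.5   2.48] 0.0
e3 48 [ 0.29  0.24 -0.46 -0.93 -0.42  2.9 ] 0.0
```

Request:
drive_tool --deltas '[[[0.15, -1.57, 0.12], [0, 0, 0]], [[0.15, -1.57, 0.12], [0, 0, 0]], [[0.15, -1.57, 0.12], [0, 0, 0]], [[0.15, -1.57, 0.12], [0, 0, 0]], [[0.15, -1.57, 0.12], [0, 0, 0]], [[0.15, -1.57, 0.12], [0, 0, 0]], [[0.15, -1.57, 0.12], [0, 0, 0]], [[0.15, -1.57, 0.12], [0, 0, 0]], [[0.15, -1.57, 0.12], [0, 0, 0]], [[0.15, -1.57, 0.12], [0, 0, 0]], [[0.15, -1.57, 0.12], [0, 0, 0]], [[0.15, -1.57, 0.12], [0, 0, 0]]]'

```text
clock: 33.05
position: [555.6, -76.5, 202.5]
ee_rot: [0.936, 0.114, 0.33, -0.041]
contact_force: [0.5, 0.0, -1.7]
gripper_width: 25.7
grasp_force: 59.4
```

Request:
drive_tool --deltas '[[[0, 0, 0], [2.14, 0, -2.64]], [[0, 0, 0], [2.14, 0, -2.64]], [[0, 0, 0], [2.14, 0, -2.64]], [[0, 0, 0], [2.14, 0, -2.64]], [[0, 0, 0], [2.14, 0, -2.64]], [[0, 0, 0], [2.14, 0, -2.64]], [[0, 0, 0], [2.14, 0, -2.64]], [[0, 0, 0], [2.14, 0, -2.64]], [[0, 0, 0], [2.14, 0, -2.64]], [[0, 0, 0], [2.14, 0, -2.64]], [[0, 0, 0], [0, 0, 0]], [[0, 0, 0], [0, 0, 0]]]'

```text
clock: 34.25
position: [556.2, -77.3, 202.7]
ee_rot: [0.862, 0.382, 0.304, -0.136]
contact_force: [0.2, -0.9, -1.4]
gripper_width: 25.7
grasp_force: 59.4
```

```bash
python3 -c "
from h import *
rep((502,146.3,110),48)"
```

```text
nose [547.85 -85.41 110.22] F [ 0.25 -0.91 -1.42] rot [-0.    0.07 -0.22] shift cm [ 10.977 -18.938   8.915] j [-0.22  0.23 -0.2  -0.76 -0.92  3.03] w 25.7 t 34.25
```

Request:
drive_tool --deltas '[[[0.91, -1.58, 0.74], [0, 0, 0]], [[0.91, -1.58, 0.74], [0, 0, 0]], [[0.91, -1.58, 0.74], [0, 0, 0]], [[0.91, -1.58, 0.74], [0, 0, 0]], [[0.91, -1.58, 0.74], [0, 0, 0]], [[0.91, -1.58, 0.74], [0, 0, 0]], [[0.91, -1.58, 0.74], [0, 0, 0]], [[0.91, -1.58, 0.74], [0, 0, 0]], [[0.91, -1.58, 0.74], [0, 0, 0]], [[0.91, -1.58, 0.74], [0, 0, 0]], [[0.91, -1.58, 0.74], [0, 0, 0]], [[0.91, -1.58, 0.74], [0, 0, 0]]]'

```text
clock: 35.45
position: [509.1, 154.8, 203.3]
ee_rot: [0.862, 0.382, 0.305, -0.136]
contact_force: [0.2, -0.3, -1.6]
gripper_width: 25.8
grasp_force: 59.4
```

Request:
drive_tool --deltas '[[[0, 0, 0], [0, 0, 0]], [[0, 0, 0], [0, 0, 0]]]'

```text
clock: 35.65
position: [509.4, 154.3, 203.3]
ee_rot: [0.861, 0.383, 0.305, -0.136]
contact_force: [0.8, -0.8, -2.2]
gripper_width: 25.9
grasp_force: 59.5
```

```bash
python3 -c "
from h import *
from bench import get_image
rep((502,146.3,110),48)
s,P,Q=pose();N=P+Q.apply(NO)
im=get_image('scene')['img'][...,::-1];cv2.imwrite('pics/s6.png',im)
# nose: grey shank against pot/wood; pot unmoved check by difference with first picture
a=cv2.imread('pics/scene0.png').astype(int);d=np.abs(im.astype(int)-a).max(2)
print('nose px',proj('scene',N),'pot rim px',proj('scene',[502,146.3,72]))
u,v=proj('scene',N+[0,0,30]).astype(int)
for r in range(v-4,v+16,2): print(r,[int(x) for x in im[r,u-7:u+8].mean(1)])
"
```

```text
nose [501.27 146.14 110.8 ] F [ 0.83 -0.83 -2.22] rot [-0.03  0.03 -0.05] shift cm [-0.006  0.034  0.097] j [ 0.39  0.07 -0.45 -0.61 -0.5   2.48] w 25.9 t 35.65
nose px [351.30313326 214.59283912] pot rim px [350.42874686 221.43238922]
205 [111, 118, 114, 119, 118, 122, 120, 120, 105, 133, 138, 116, 118, 121, 117]
207 [119, 116, 117, 112, 113, 116, 114, 105, 111, 138, 127, 121, 121, 120, 120]
209 [125, 121, 122, 118, 122, 122, 117, 104, 113, 145, 113, 115, 115, 120, 119]
211 [112, 114, 119, 118, 121, 123, 119, 104, 120, 148, 123, 119, 117, 114, 114]
213 [113, 112, 114, 132, 142, 164, 138, 125, 137, 172, 124, 121, 123, 122, 123]
215 [180, 176, 164, 167, 162, 148, 136, 134, 144, 135, 118, 144, 176, 161, 124]
217 [165, 162, 161, 157, 154, 150, 144, 133, 128, 124, 111, 105, 104, 121, 156]
219 [162, 159, 159, 157, 153, 146, 141, 133, 123, 105, 104, 98, 101, 99, 103]
221 [162, 162, 159, 158, 155, 145, 134, 108, 104, 104, 104, 100, 98, 95, 95]
223 [163, 162, 160, 160, 149, 112, 104, 106, 105, 104, 103, 100, 98, 94, 90]
```

```bash
python3 - <<'E'
from h import *
from kin import ik,ori
np.set_printoptions(precision=3,suppress=True)
s,P,Q=pose(); G=ori(48,31); sd=s["joints"]
r=(Q.inv()*G).as_rotvec(degrees=True); t=np.array([508.7,153.7,100])-G.apply(NO); print("rot",r,"shift",G.inv().apply(t-P)/10,"t",t)
print("down in G",G.inv().apply([0,0,-1]))
for z in(100,50,5):
    t=np.array([508.7,153.7,z])-G.apply(NO); j,e=ik(t,G,sd); sd=j; print(t,j,e)
E
```

```text
rot [ 0.007 -7.98  -0.093] shift [ 1.313 -0.03   2.352] t [525.305 171.35  189.98 ]
down in G [-0.515  0.     0.857]
[525.305 171.35  189.98 ] [ 0.493  0.134 -0.437 -0.362 -0.514  2.188] 1.3607917891151156e-14
[525.305 171.35  139.98 ] [ 0.478  0.207 -0.467 -0.457 -0.423  2.305] 2.7924424329104775e-14
[525.305 171.35   94.98 ] [ 0.454  0.283 -0.473 -0.578 -0.361  2.452] 8.034401630441279e-11
```

Request:
drive_tool --deltas '[[[0, 0, 0], [0, -2, 0]], [[0, 0, 0], [0, -2, 0]], [[0, 0, 0], [0, -2, 0]], [[0, 0, 0], [0, -2, 0]], [[0.44, -0.01, 0.78], [0, 0, 0]], [[0.44, -0.01, 0.78], [0, 0, 0]], [[0.44, -0.01, 0.78], [0, 0, 0]], [[0, 0, 0], [0, 0, 0]], [[0, 0, 0], [0, 0, 0]]]'

```text
clock: 36.6
position: [525.8, 171.3, 189.5]
ee_rot: [0.881, 0.391, 0.243, -0.109]
contact_force: [0.2, 0.2, -1.9]
gripper_width: 25.8
grasp_force: 59.4
```

```bash
python3 - <<'E'
from h import *
from kin import ori
np.set_printoptions(precision=3,suppress=True)
s,P,Q=pose(); G=ori(48,31); t=np.array([508.7,153.7,15])-G.apply(NO)
print("nose",P+Q.apply(NO),(Q.inv()*G).as_rotvec(degrees=True),G.inv().apply(t-P)/10,s["contact_force"],s["gripper_width"])
E
```

```text
nose [508.971 153.646  99.555] [-0.006  0.073 -0.128] [-4.375 -0.039  7.232] [ 0.155  0.248 -1.924] 25.807304133055
```

Request:
drive_tool --deltas '[[[-0.44, 0, 0.73], [0, 0, 0]], [[-0.44, 0, 0.73], [0, 0, 0]], [[-0.44, 0, 0.73], [0, 0, 0]], [[-0.44, 0, 0.73], [0, 0, 0]], [[-0.44, 0, 0.73], [0, 0, 0]], [[-0.44, 0, 0.73], [0, 0, 0]], [[-0.44, 0, 0.73], [0, 0, 0]], [[0, 0, 0], [0, 0, 0]]]'

```text
clock: 37.4
position: [525.1, 171.0, 128.8]
ee_rot: [0.881, 0.391, 0.243, -0.109]
contact_force: [-0.2, 0.7, -1.8]
gripper_width: 25.9
grasp_force: 59.4
```

Request:
drive_tool --deltas '[[[-0.3, 0, 0.5], [0, 0, 0]], [[-0.3, 0, 0.5], [0, 0, 0]], [[-0.3, 0, 0.5], [0, 0, 0]], [[-0.3, 0, 0.5], [0, 0, 0]], [[-0.1, 0, 0.17], [0, 0, 0]], [[0, 0, 0], [0, 0, 0]]]'

```text
clock: 38.0
position: [525.7, 171.2, 104.7]
ee_rot: [0.881, 0.391, 0.244, -0.109]
contact_force: [0.4, -0.0, -1.9]
gripper_width: 25.6
grasp_force: 59.4
```

Request:
drive_tool --deltas '[[[-0.05, 0, 0.086], [0, 0, 0]], [[-0.05, 0, 0.086], [0, 0, 0]], [[-0.05, 0, 0.086], [0, 0, 0]], [[-0.05, 0, 0.086], [0, 0, 0]], [[-0.05, 0, 0.086], [0, 0, 0]], [[0, 0, 0], [0, 0, 0]]]'

```text
clock: 38.6
position: [525.7, 171.3, 100.0]
ee_rot: [0.881, 0.391, 0.244, -0.109]
contact_force: [-0.7, 0.3, -1.7]
gripper_width: 26.0
grasp_force: 59.4
```

Nose is at about z=10 with no side force. Going down to the pot floor in small steps.

Request:
drive_tool --deltas '[[[-0.03, 0, 0.05], [0, 0, 0]], [[-0.03, 0, 0.05], [0, 0, 0]], [[-0.03, 0, 0.05], [0, 0, 0]], [[-0.03, 0, 0.05], [0, 0, 0]], [[-0.03, 0, 0.05], [0, 0, 0]], [[-0.03, 0, 0.05], [0, 0, 0]], [[0, 0, 0], [0, 0, 0]]]'

```text
clock: 39.3
position: [525.7, 171.4, 96.6]
ee_rot: [0.881, 0.391, 0.244, -0.109]
contact_force: [-0.6, 0.1, -1.9]
gripper_width: 25.8
grasp_force: 59.4
```

Request:
drive_tool --deltas '[[[-0.02, 0, 0.034], [0, 0, 0]], [[-0.02, 0, 0.034], [0, 0, 0]], [[-0.02, 0, 0.034], [0, 0, 0]], [[0, 0, 0], [0, 0, 0]]]'

```text
clock: 39.7
position: [525.7, 171.4, 95.5]
ee_rot: [0.881, 0.391, 0.244, -0.109]
contact_force: [0.8, 0.4, -1.8]
gripper_width: 26.1
grasp_force: 59.4
```

Request:
drive_tool --deltas '[[[-0.02, 0, 0.034], [0, 0, 0]], [[-0.02, 0, 0.034], [0, 0, 0]], [[-0.02, 0, 0.034], [0, 0, 0]], [[0, 0, 0], [0, 0, 0]]]'

```text
clock: 40.1
position: [525.7, 171.4, 94.3]
ee_rot: [0.881, 0.391, 0.244, -0.109]
contact_force: [0.2, -0.8, -2.1]
gripper_width: 25.9
grasp_force: 59.4
```

Request:
drive_tool --deltas '[[[-0.02, 0, 0.034], [0, 0, 0]], [[-0.02, 0, 0.034], [0, 0, 0]], [[-0.02, 0, 0.034], [0, 0, 0]], [[0, 0, 0], [0, 0, 0]]]'

```text
clock: 40.5
position: [525.7, 171.4, 93.1]
ee_rot: [0.881, 0.391, 0.244, -0.109]
contact_force: [0.5, -0.1, -1.6]
gripper_width: 25.8
grasp_force: 59.4
```

Request:
drive_tool --deltas '[[[-0.02, 0, 0.034], [0, 0, 0]], [[-0.02, 0, 0.034], [0, 0, 0]], [[-0.02, 0, 0.034], [0, 0, 0]], [[0, 0, 0], [0, 0, 0]]]'

```text
clock: 40.9
position: [526.0, 171.6, 92.3]
ee_rot: [0.881, 0.391, 0.244, -0.109]
contact_force: [-0.5, -0.8, -0.4]
gripper_width: 26.0
grasp_force: 59.3
```

Floor contact. Releasing and waiting.

Request:
drive_tool --deltas '[[[0, 0, 0], [0, 0, 0]], [[0, 0, 0], [0, 0, 0]], [[0, 0, 0], [0, 0, 0]], [[0, 0, 0], [0, 0, 0]], [[0, 0, 0], [0, 0, 0]], [[0, 0, 0], [0, 0, 0]], [[0, 0, 0], [0, 0, 0]], [[0, 0, 0], [0, 0, 0]]]' --claw 8.5

```text
clock: 41.7
position: [525.8, 171.4, 92.0]
ee_rot: [0.881, 0.391, 0.244, -0.109]
contact_force: [-0.5, 0.9, 0.4]
gripper_width: 85.0
grasp_force: 0.0
```

```bash
python3 - <<'E'
from h import *
from bench import get_image
s,P,Q=pose(); print(s["contact_force"],s["gripper_width"],s["joints"].round(2))
im=get_image("scene")["img"][...,::-1]; cv2.imwrite("pics/s7.png",im)
hsv=cv2.cvtColor(np.ascontiguousarray(im),cv2.COLOR_BGR2HSV)
# handle wood mask near pot; expected handle middle if leaning 8 / 13 deg along e
e=np.array([.669,.743,0]); N=np.array([508.7,153.7,5])
for a in(0,8,13): 
    ax=np.cos(np.radians(a))*np.array([0,0,1])+np.sin(np.radians(a))*e; print(a,proj("scene",N+123*ax),proj("scene",N+224*ax))
m=((hsv[...,0]>14)&(hsv[...,0]<25)&(hsv[...,1]>60)&(hsv[...,1]<130)&(hsv[...,2]>110)).astype(np.uint8); m[:,:300]=0;m[:,400:]=0;m[:150]=0;m[260:]=0
n,l,st,c=cv2.connectedComponentsWithStats(m)
for i in np.argsort(-st[1:,4])[:3]+1: print(st[i],c[i])
E
```

```text
[-0.45851276  0.94895583  0.42495384] 84.95705582194464 [ 0.45  0.29 -0.47 -0.58 -0.36  2.46]
0 [352.78423765 214.13587988] [355.28611216 194.64907602]
8 [354.78665566 218.55783649] [359.27065972 203.08394506]
13 [356.00449094 221.53082345] [361.71353669 208.85309269]
[354 213   9  16  69] [358.02898551 219.84057971]
[392 237   8  20  58] [396.15517241 245.84482759]
[349 161   9  15  57] [352.36842105 169.22807018]
```

The handle is at (358,220), leaning as expected with its nose in the pot. Backing off.

Request:
drive_tool --deltas '[[[0, 0, -0.5], [0, 0, 0]], [[0, 0, -0.8], [0, 0, 0]], [[0, 0, -1], [0, 0, 0]], [[0, 0, -1], [0, 0, 0]], [[0, 0, -1], [0, 0, 0]], [[0, 0, -1.2], [0, 0, 0]], [[0, 0, -1.2], [0, 0, 0]], [[0, 0, -1.2], [0, 0, 0]], [[0, 0, -1.2], [0, 0, 0]], [[0, 0, -1.2], [0, 0, 0]], [[0, 0, -1.2], [0, 0, 0]], [[0, 0, 0], [0, 0, 0]]]'

```text
clock: 42.95
position: [486.4, 127.2, 192.5]
ee_rot: [0.88, 0.391, 0.246, -0.109]
contact_force: [-0.2, 0.3, -0.1]
gripper_width: 84.9
grasp_force: 0.0
```

```bash
python3 - <<'E'
from h import *
from bench import get_image
s,P,Q=pose(); print(P,s["contact_force"],s["joints"].round(2))
im=get_image("scene")["img"][...,::-1].copy(); cv2.imwrite("pics/s8.png",im)
hsv=cv2.cvtColor(im,cv2.COLOR_BGR2HSV)
m=((hsv[...,0]>14)&(hsv[...,0]<25)&(hsv[...,1]>60)&(hsv[...,1]<130)&(hsv[...,2]>110)).astype(np.uint8); m[:,:300]=0;m[:,420:]=0;m[:190]=0;m[260:]=0
n,l,st,c=cv2.connectedComponentsWithStats(m)
for i in np.argsort(-st[1:,4])[:2]+1: print(st[i],c[i])
# pot: bright low-saturation pixels near it, now vs. before
a=cv2.imread("pics/scene0.png")
for x in(a,im):
    h=cv2.cvtColor(x,cv2.COLOR_BGR2HSV)[225:245,330:375]; k=(h[...,1]<50)&(h[...,2]>90); v,u=np.nonzero(k); print("pot",k.sum(),u.min()+330,u.max()+330,v.max()+225)
# bystanders: blue parts and scraper
for x in(a,im):
    h=cv2.cvtColor(x,cv2.COLOR_BGR2HSV); b=((h[...,0]>100)&(h[...,0]<125)&(h[...,1]>120))
    for r in((190,225,250,270),(420,215,485,262)): w=b[r[1]:r[3],r[0]:r[2]]; v,u=np.nonzero(w); print(w.sum(),u.mean().round(1),v.mean().round(1))
print("scraper diff",np.abs(im[235:275,385:412].astype(int)-a[235:275,385:412]).mean())
E
```

```text
[486.38365186 127.16385691 192.52841453] [-0.17828529  0.25564097 -0.08145371] [ 0.43  0.05 -0.51 -0.41 -0.54  2.28]
[355 213   8  16  76] [358.01315789 220.03947368]
[392 237   9  20  56] [396.30357143 245.625     ]
pot 208 342 359 238
pot 175 342 359 238
122 27.5 15.6
66 41.1 36.5
127 28.2 15.5
63 40.8 36.7
scraper diff 1.9364197530864198
```

The tool stands in the pot, the pot and the bystanders haven't moved, and the gripper is clear. Handing in.

```bash
python3 -c "
from bench import arm
print(arm.job_done())"
```

```text
the job is handed in; nothing more can be done
None
```

The job is handed in: I ran the seam tool along the whole groove at about 3–5 N, apart from a brief rise to about 9 N near the start, where drag took the total to about 11.5 N. The tool now stands nose-down in the pot, leaning slightly, with the bystanders unmoved; I viewed 11 pictures, one over the limit of 10.

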